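Fetch a round blank from the spring-flap dispenser

TASK

Set up a round blank for doming: park the steel bench block on the dispenser's treadle so that its weight holds the sprung flap open, then take the round brass blank (not the square one) out of the tray and lay it flat on the middle of the wooden doming block. When the blank lies there, move the bench block back to the middle of its cork pad, so that the flap shuts, and leave the square blank in the tray and the doming block and everything else where they are.

Things in the scene. Friction and masses are not known exactly. Their poses are not given: they have to be found in the camera images.
- dispenser: grey steel dispenser, fixed to the table; origin on the table, its x axis points from the treadle in front to the tray behind, y along the tray's length, z up. Tray: outside 100 x 212 mm, centred 45 mm along +x from the origin, walls 6 mm thick and 34 mm high, floor 14 mm above the table. It is covered by a sprung sheet-steel flap. The treadle stands in front of it, 55 mm along -x from the origin
- tray_floor (a point): centre of the tray's inner floor, 14 mm above the table, axes as the dispenser's. Inside, the tray measures 88 mm in x and 200 mm in y. The two blanks lie on it, one near y = +46 mm, the other near y = -46 mm, either one on either side
- treadle_top (a point): centre of the treadle's top face: a flat square plate 76 x 76 mm with a rubber face on a vertical plunger, sides along the dispenser's axes. It stands 44 mm over the table when free and 24 mm when fully down (20 mm of damped travel, about 0.3 s under the bench block). Holding it down takes about 2 to 3 N: the bench block's weight (5.5 N) keeps it down even when set a little off centre
- flap (a joint): angle of the flap, a plate 200 mm long (dispenser's y) and 3 mm thick that covers the whole tray, hinged along the tray's back edge 37 mm above the table: 0 = shut (lying level on the tray), 1.9 rad = fully open, standing up behind the tray, leaning 19 degrees backward, top edge about 140 mm above the table. It is geared to the treadle, opens as the treadle goes down, and its spring shuts it when the treadle is let go
- disc_centre (a point): centre (half-way up) of the loose round brass blank: a disc 34 mm across and 8 mm thick, 60 g, lying flat in the tray under the flap; z is its axis
- square_centre (a point): centre (half-way up) of the loose square brass blank, 32 x 32 x 8 mm, also in the tray; it stays there. Its sides lie along its x and y axes
- block_centre (a point): centre (half-way up) of the loose steel bench block, 62 x 62 mm and 19 mm high, 0.56 kg, sides along its x and y axes; at the start it lies on the cork pad
- pad_top (a point): centre of the top face of the cork pad, 92 x 92 mm and 6 mm high, fixed on the table; sides along its axes
- doming_top (a point): centre of the top face of the loose wooden doming block, 55 x 55 mm and 40 mm high, 0.12 kg, sides along its axes; it has a shallow hollow in its top, over which the disc shall lie flat at the level of the top face
- file_rack: bystander: fixed wooden rack on the near side of the table, a block 60 mm in x, 200 mm in y and 45 mm high with upright hand tools reaching about 120 mm above the table; origin on the table under its middle; keep clear of it
- brass_case: bystander: fixed show case with a glass lid, about 255 x 255 mm and 68 mm high, at the right; origin on the table under its middle; one of the two places of pad and doming block lies near its front left corner
- loupe: bystander: loose black eye loupe, 31 mm across and 19 mm high, origin at the centre of its underside; not to be disturbed (nor the pen, tweezers and hammer lying behind the work)
Not all that is in view belongs to the job. There is more than one size of the part that bears doming_top; the job needs the middle-sized.

How it is judged (in metres and radians):
On the way, in this order (a step that is already met when the one before it is completed fails the run):
1. the bench block alone stands on the treadle and holds the flap open (value of joint flap above 1.6 rad and contact force between steel_block and treadle above 2.5 N and contact force between the fingers and steel_block below 0.3 N and contact force between each of the arm, the fingers and treadle below 0.3 N), for 0.2 s.
2. the round blank is lifted out of the tray while the block holds the flap open (z of disc_centre in the frame of dispenser above 0.06 m and value of joint flap above 1.5 rad and contact force between steel_block and treadle above 1.5 N), for 0.1 s.
3. the round blank lies flat on the doming block, let go (distance between disc_centre and doming_top below 0.015 m and angle between disc_centre's own z axis and vertical below 0.12 rad and contact force between the fingers and disc_blank below 0.1 N and contact force between disc_blank and doming_block above 0.2 N), for 0.2 s.
At the end, for the whole second after the job is handed in: round blank flat on the doming block, within 15 mm of its middle; doming block upright, moved under 30 mm; bench block flat on the pad, within 18 mm of its middle; flap below 0.1 rad; square blank on the tray floor; all released and at rest (distance between disc_centre and doming_top below 0.015 m and angle between disc_centre's own z axis and vertical below 0.12 rad and angle between each of doming_top, block_centre's own z axis and vertical below 0.1 rad and distance of doming_top from where it was at the start of the episode below 0.03 m and horizontal distance between block_centre and pad_top below 0.018 m and z of block_centre in the frame of pad_top below 0.013 m and value of joint flap below 0.1 rad and distance between square_centre and tray_floor below 0.09 m and z of square_centre in the frame of tray_floor below 0.012 m and linear speed of each of disc_blank, steel_block below 0.02 m/s); the robot touches nothing.
It fails at once if a bystander (hammer, tweezers, pen, loupe) is shifted by more than 40 mm (distance of any of chasing_hammer, tweezers, pen, loupe from where it was at the start of the episode above 0.04 m).
It fails at once if the square blank is taken out of the tray (z of square_centre in the frame of tray_floor above 0.04 m).
It also fails if it takes over 72 s, if anything falls off the work surface, if the arm or the gripper's body presses on something with over 40 N, if the wrist force passes 120 N, or if a joint passes its speed limit or range.

ROBOT

A 6-joint arm with a two-finger parallel gripper is mounted at the origin on a cart in front of the work surface, level with it; the furniture and walls round the work are solid. World frame = base frame: x ahead of the robot, y to its left, z up, the work surface at z = 0. Lengths are in mm, angles in rad, forces in N, time in s.
With the tool pointing down it reaches from about 275 to 1000 mm from the base axis. Payload 8.4 kg.
Tool frame: the origin (TCP) lies on the mounting face of the last link; the fingertips stand 173 mm ahead of it and the grasp point (between the pads) lies 155 mm ahead of it; z points along the fingers, y is the direction in which the jaws open and shut (so a half turn about z gives the same grasp; the last joint's range is limited). The gripper opens to 85 mm and grips with 20 to 120 N. Pads are 22 mm wide; open, the fingers measure 114 mm over their backs; the gripper's body (76 mm by 85 mm) begins 54 mm behind the grasp point. The pads swing forward as they close: fully open they stand 13 mm farther back than shut.
Start: joints at [-1.203, 0.353, 1.633, -0, 1.155, -0.002], TCP at [225.892, -582.754, 404.681] pointing down, gripper open.
Joint ranges: [-2.63, 2.63], [-0.92, 2.1], [0.06, 2.66], [-1.3, 4.44], [0, 2.69], [-3.02, 3.02]. Speed limits (rad/s): [2.22, 2.22, 2.79, 3.14, 3.14, 3.14].

INTERFACE

Orientations are given as [roll, pitch, yaw] about the fixed x, y, z axes, in that order (R = Rz(yaw) Ry(pitch) Rx(roll)).
In Python, from rig import r, grab_frame, spotter gives the robot as it stands.
- The arm moves only by the tool apply_moves, never from a script. Its argument "motion" is text: rows parted by semicolons, each of 5 numbers parted by spaces: the opening, from -1 (shut) to 1 (fully open), then the shift along the tool's x, y, z as a fraction of full scale, then the turn about the tool's z as a fraction of full scale. In form: hand x y z twist; .... A call has 1 to 20 rows; each row is the pose to reach, as a shift and turn from the pose commanded when the call began, along the tool's axes at that moment, turning the shorter way round; what a row does not reach only later rows make up. Full scale, the value 1, is 1 m for a shift and pi rad for a turn. A row lasts 1/12 s, in which the tool goes at most 41.7 mm and 7.16 degrees, less where a joint would pass 70% of its speed; a pose out of reach is approached as far as the arm can. A call with a number of a shift or a turn outside -1 to 1 is refused whole. A call with a gripper value outside its range is refused whole. The fingers move at their own pace and stop on an object; "squeeze" is the grip in N (left out, the last holds). Time passes only in rows, so rows that repeat a pose let the fingers close. It gives the time, the measured TCP pose, the force and the opening at its end, in the units of the state.
- r.sense(): the state, without advancing time (a new reading comes with each control period).
- grab_frame(name): name is "scene" or "top" or "wrist"; returns a dict with "img" (420x560x3 uint8, red, green, blue), "fx", "fy", "cx", "cy" (pixels), "R" (3x3) and "t" (3): a world point X has camera coordinates R X + t. Camera axes: x right, y down, z forward; pixel columns grow to the right and rows downward; lengths in mm; the calibration is good to about 2 mm. The wrist camera is an equidistant fisheye: a pixel r from the principal point sees the ray r / f radians off the axis. A picture is of the moment at which its call begins. There is no depth.
- r.sign_off(): hands the job in, once; it reports no verdict.
Trained networks look in the newest picture that a camera, given by its name, has taken for a name from the list of things; names that differ only in an ending like _2 or _b are one class to them, and where a whole thing is asked for, a point or a joint stands for the part that bears it (a point fixed in the world has none). Each returns a list of dicts, best first, with "conf" (0 to 1); they miss things now and then, are a little off and sometimes report something else, mostly with a low value. They report only what shows in the picture. A call takes as long as a camera call. They do not tell look-alikes from the thing itself.
- spotter.boxes_of(query, camera): "point" ([x, y, z] in mm, in world coordinates, good to about 4 mm: the middle of the surface that is visible of it).
- spotter.place_of(query, camera): "point" ([x, y, z] in mm, in world coordinates, good to about 4 mm: a listed point, or the origin of a listed thing).
The state is a dict: "clock": time; "qpos": joint angles; "qvel": joint speeds; "joint_efforts": joint torques, N m; "eef_pos": TCP position; "tcp_rot": TCP orientation; "contact_force": force on the tool from outside, world axes, zero at the start; "wrist_torque": the same for the moment, N m; "opening": opening from 0.0 (shut) to 1.0 (fully open).
Only numpy, scipy, OpenCV 4.12 (cv2) and the standard library are available. Lean on these libraries where they do the work, as an engineer would, in place of code of your own. Each camera call takes 0.05 s, during which the arm holds its last target.

## Working session

There is one attempt and no reset: what is moved stays moved. The work goes in short steps, Python scripts to look and compute and a tool call to move; the robot and the scene stay as the last step left them, time stands still between calls to the robot, and variables do not carry over. Pictures are saved under pics/ and viewed, and the job is handed in when it is done.

Besides the shell and the picture viewer there is one more tool, called after ">>>" as a command line: name --argument value ..., lists and objects as JSON in quotes. apply_moves: Moves the arm, as the interface text tells. Its arguments: {"type":"object","properties":{"motion":{"type":"string"},"squeeze":{"type":"number"}},"required":["motion"]}

```bash
mkdir -p pics; ls
cat > h.py <<'E'
import numpy as np, cv2
from rig import r, grab_frame, spotter
def save(f,name,crop=None,scale=1):
    im=f["img"][:,:,::-1]
    if crop: im=im[crop[1]:crop[3],crop[0]:crop[2]]
    im=cv2.resize(im,None,fx=scale,fy=scale,interpolation=cv2.INTER_CUBIC)
    cv2.imwrite("pics/"+name,im)
E
python3 - <<'E'
from h import *
s=r.sense(); print({k:np.round(v,3).tolist() for k,v in s.items()})
for c in ["scene","top","wrist"]:
    f=grab_frame(c); save(f,c+"0.png")
    np.savez(c+"0.npz",**f)
    print(c,f["fx"],f["fy"],f["cx"],f["cy"],np.round(f["R"],3).tolist(),np.round(f["t"],1))
for q in ["dispenser","treadle_top","block_centre","pad_top","doming_top","tray_floor","loupe","brass_case","file_rack","disc_centre"]:
    for c in ["scene","top"]:
        print(q,c,[(np.round(d["point"]).tolist(),round(d["conf"],2)) for d in spotter.place_of(q,c)][:4])
print(r.sense()["clock"])
E
```

```text
pics
{'clock': 0.0, 'qpos': [-1.203, 0.354, 1.634, -0.0, 1.155, -0.002], 'qvel': [-0.002, 0.0, 0.001, 0.001, -0.001, -0.001], 'joint_efforts': [0.002, -60.523, -34.207, 0.0, 0.009, 0.0], 'eef_pos': [225.801, -582.531, 403.954], 'tcp_rot': [-3.14, 0.0, 0.37], 'contact_force': [0.471, 0.142, -0.444], 'wrist_torque': [0.012, -0.035, -0.024], 'opening': 1.001}
scene 469.8095392784578 469.8095392784578 286.2086170429884 211.47246992552246 [[0.909, -0.415, 0.019], [-0.213, -0.504, -0.837], [0.357, 0.757, -0.547]] [-586.2  103.4 1585.9]
top 490.31065133449823 490.31065133449823 275.4884924467263 207.17678248421254 [[0.01, -1.0, -0.023], [-0.999, -0.009, -0.038], [0.038, 0.024, -0.999]] [-145.3  565.7 1710.9]
wrist 325.19226210127806 325.19226210127806 285.55785709324437 205.42829020601832 [[0.361, -0.932, -0.0], [-0.885, -0.343, 0.316], [-0.295, -0.114, -0.949]] [-626.8  -41.1  380.1]
dispenser scene [([530.0, 242.0, -0.0], 0.76)]
dispenser top [([529.0, 244.0, -2.0], 0.59)]
treadle_top scene []
treadle_top top [([471.0, 243.0, 43.0], 0.69)]
block_centre scene [([590.0, -73.0, 10.0], 0.73)]
block_centre top [([589.0, -72.0, 14.0], 0.72)]
pad_top scene [([591.0, -74.0, 8.0], 0.55)]
pad_top top [([590.0, -71.0, 5.0], 0.57), ([473.0, 239.0, 42.0], 0.27)]
doming_top scene [([492.0, -626.0, 52.0], 0.96), ([530.0, -212.0, 42.0], 0.67), ([518.0, -307.0, 29.0], 0.6)]
doming_top top [([510.0, -305.0, 31.0], 0.67), ([472.0, 240.0, 44.0], 0.67), ([490.0, -630.0, 52.0], 0.65), ([523.0, -211.0, 37.0], 0.49)]
tray_floor scene [([532.0, -1.0, -1.0], 0.72), ([572.0, 250.0, 16.0], 0.61)]
tray_floor top [([576.0, 246.0, 17.0], 0.93)]
loupe scene [([532.0, -3.0, 5.0], 0.43)]
loupe top [([528.0, 1.0, 2.0], 0.44)]
brass_case scene []
brass_case top [([574.0, 242.0, 14.0], 0.22)]
file_rack scene [([529.0, -0.0, -1.0], 0.52)]
file_rack top []
disc_centre scene []
disc_centre top []
1.15
```

View pics/scene0.png

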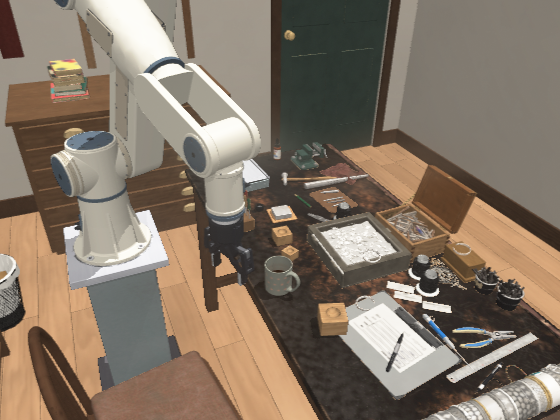

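View pics/top0.png

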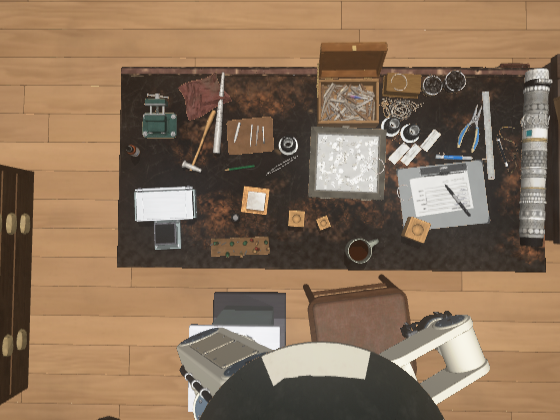

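View pics/wrist0.png

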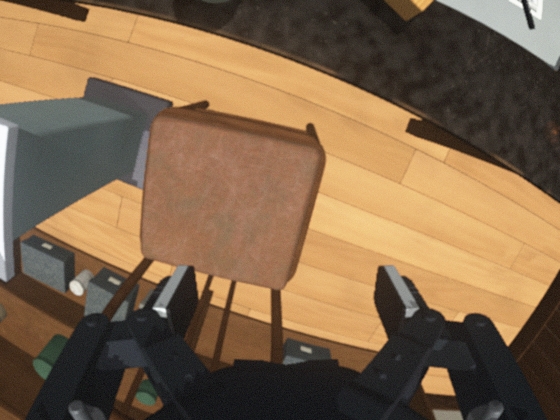

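Run:
```python
from h import *
f=dict(np.load("top0.npz")); save(f,"top0c.png",(120,165,360,275),3.3)
f=dict(np.load("scene0.npz")); save(f,"scene0c.png",(180,140,400,300),3.5)
```

```text
(no output)
```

View pics/top0c.png

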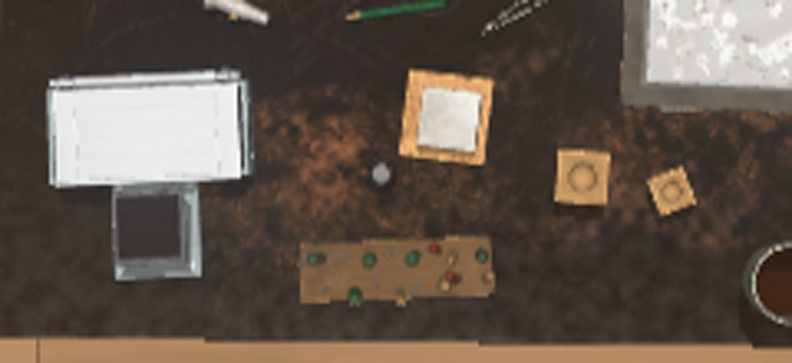

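View pics/scene0c.png

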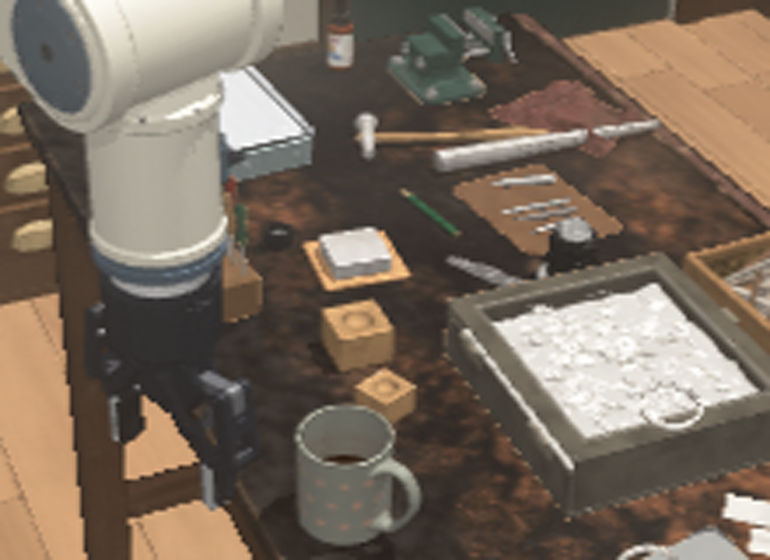

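```bash
cat >> h.py <<'E'
from scipy.spatial.transform import Rotation as Ro
def Rt(s=None):
    s=s or r.sense(); return Ro.from_euler('xyz',s["tcp_rot"]).as_matrix()
def delta(target,yaw=None,s=None):
    "shift fraction + twist fraction from measured pose to world TCP target"
    s=s or r.sense(); R=Rt(s)
    d=R.T@(np.array(target)-s["eef_pos"])/1000
    if yaw is not None:
        R2=Ro.from_euler('xyz',[np.pi,0,yaw]).as_matrix()
        rv=Ro.from_matrix(R.T@R2).as_rotvec()
        return np.round(d,4),np.round(rv/np.pi,4)
    return np.round(d,4)
def ray(f,uv,fish=False):
    uv=np.atleast_2d(uv).astype(float)
    x=(uv[:,0]-f["cx"])/f["fx"]; y=(uv[:,1]-f["cy"])/f["fy"]
    if fish:
        th=np.hypot(x,y); k=np.where(th>1e-9,np.sin(th)/np.maximum(th,1e-9),1)
        d=np.c_[x*k,y*k,np.cos(th)]
    else: d=np.c_[x,y,np.ones_like(x)]
    d=d/np.linalg.norm(d,axis=1)[:,None]
    return -f["R"].T@f["t"], d@f["R"]
def atz(f,uv,z,fish=False):
    C,d=ray(f,uv,fish); return C+d*((z-C[2])/d[:,2])[:,None]
def proj(f,X,fish=False):
    X=np.atleast_2d(X).astype(float); c=X@f["R"].T+f["t"]
    if fish:
        rr=np.hypot(c[:,0],c[:,1]); th=np.arctan2(rr,c[:,2]); k=th/np.maximum(rr,1e-9)
        return np.c_[f["fx"]*c[:,0]*k+f["cx"],f["fy"]*c[:,1]*k+f["cy"]]
    return np.c_[f["fx"]*c[:,0]/c[:,2]+f["cx"],f["fy"]*c[:,1]/c[:,2]+f["cy"]]
def grab(cam,name,**k):
    f=grab_frame(cam); np.savez(name+".npz",**f); save(f,name+".png",**k); return f
def load(n): return {k:v for k,v in np.load(n+".npz").items()}
E
python3 - <<'E'
from h import *
f=load("wrist0"); s=r.sense(); C=-f["R"].T@f["t"]
print(C, Rt().T@(C-s["eef_pos"]), (f["R"]@Rt()).T.round(3))
for n in ["top0"]:
    f=load(n)
    for nm,p,z in [("block",(120+450/3.3,165+118/3.3),25),("pad",(120+446/3.3,165+117/3.3),6),("dom",(120+581/3.3,165+177/3.3),40),("tread",(120+150/3.3,165+228/3.3),44),("loupe",(120+381/3.3,165+173/3.3),19),("rackTR",(120+494/3.3,165+236/3.3),45),("rackTL",(120+300/3.3,165+242/3.3),45)]:
        print(nm,atz(f,p,z).round(1))
print(delta([560,-80,420],np.pi/2))
E
```

```text
[ 302.27091219 -555.27164528  373.3413655 ] [81.14335727  1.96381694 31.36204145] [[ 0.    -0.949 -0.316]
 [ 1.     0.    -0.   ]
 [ 0.001 -0.316  0.949]]
block [[588.2 -73.7  25. ]]
pad [[590.2 -68.2   6. ]]
dom [[ 527.1 -212.    40. ]]
tread [[469.6 237.6  44. ]]
loupe [[529.6  -0.9  19. ]]
rackTR [[ 464.9 -122.1   45. ]]
rackTL [[456.6  80.   45. ]]
(array([ 0.4932, -0.348 , -0.0153]), array([ 0.    ,  0.    , -0.3823]))
```

Run:
```python
from h import *
print(delta([560,-120,390],np.pi))
```

```text
(array([ 0.4788, -0.3107,  0.0147]), array([ 0.    ,  0.    , -0.8823]))
```

>>> apply_moves --motion "1 0.479 -0.311 0.015 -0.88; 1 0.479 -0.311 0.015 -0.88; 1 0.479 -0.311 0.015 -0.88; 1 0.479 -0.311 0.015 -0.88; 1 0.479 -0.311 0.015 -0.88; 1 0.479 -0.311 0.015 -0.88; 1 0.479 -0.311 0.015 -0.88; 1 0.479 -0.311 0.015 -0.88; 1 0.479 -0.311 0.015 -0.88; 1 0.479 -0.311 0.015 -0.88; 1 0.479 -0.311 0.015 -0.88; 1 0.479 -0.311 0.015 -0.88; 1 0.479 -0.311 0.015 -0.88; 1 0.479 -0.311 0.015 -0.88; 1 0.479 -0.311 0.015 -0.88; 1 0.479 -0.311 0.015 -0.88; 1 0.479 -0.311 0.015 -0.88; 1 0.479 -0.311 0.015 -0.88; 1 0.479 -0.311 0.015 -0.88; 1 0.479 -0.311 0.015 -0.88" --squeeze 40

```text
clock: 2.82
eef_pos: [560.1, -119.6, 389.7]
tcp_rot: [3.142, 0.0, 2.876]
contact_force: [-0.2, 0.5, 0.2]
opening: 1.001
```

Run:
```python
from h import *
f=grab("wrist","w1",scale=1.42)
s=r.sense(); print(s["clock"],s["eef_pos"],s["tcp_rot"],s["qpos"])
```

```text
2.8667 [ 560.14166498 -119.64039086  389.72076167] [-3.14155995e+00  9.17887707e-05  2.88538345e+00] [-2.13035610e-01  2.87472099e-01  1.76240054e+00 -4.12858703e-05
  1.09162972e+00 -1.52760370e+00]
```

View pics/w1.png

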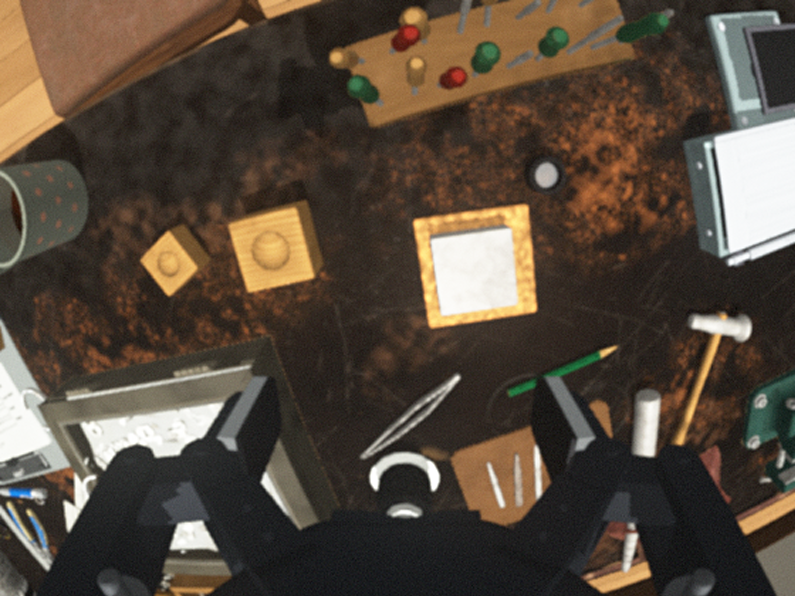

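Run:
```python
from h import *
f=load("w1"); save(f,"w1b.png",crop=(280,135,390,240),scale=5.5); save(f,"w1d.png",crop=(150,130,240,215),scale=6.5)
```

```text
(no output)
```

View pics/w1b.png

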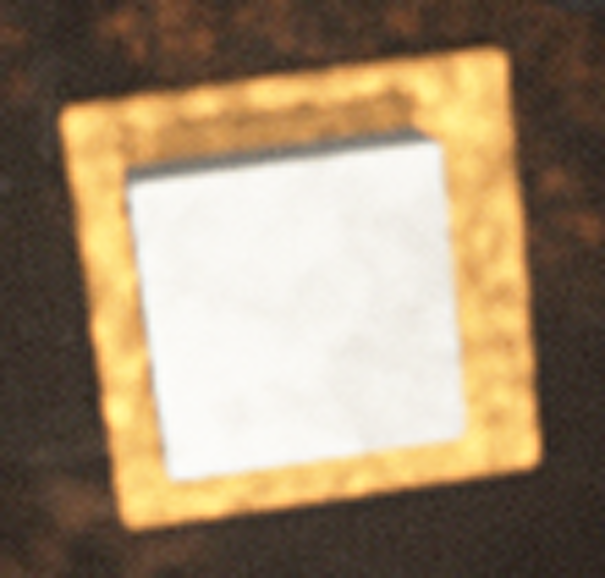

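View pics/w1d.png

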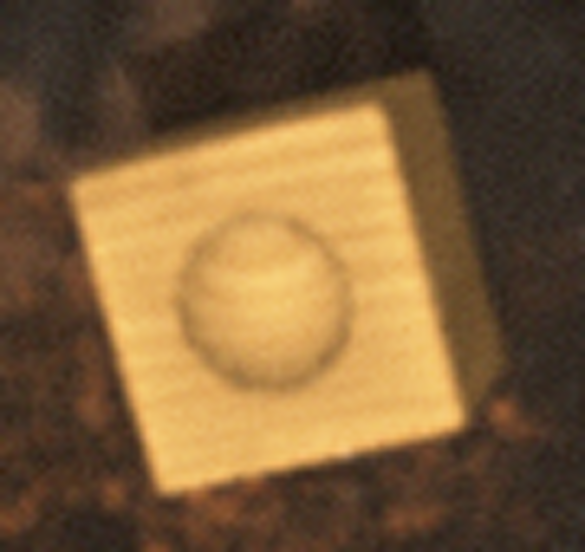

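```bash
cat >> h.py <<'E'
def quad(f,uv,z,fish=True):
    P=atz(f,uv,z,fish); c=P.mean(0); e=np.roll(P,-1,0)-P
    L=np.linalg.norm(e,axis=1)
    a=np.degrees(np.arctan2(e[:,1],e[:,0])); 
    am=np.degrees(np.angle(np.mean(np.exp(4j*np.radians(a))))/4)
    print("c",c.round(1),"sides",L.round(1),"ang",round(am,1), ((a-am+45)%90-45).round(1)); return c,am
E
python3 - <<'E'
from h import *
f=load("w1")
b=np.array([(128,180),(440,142),(465,440),(172,480)])/5.5+[280,135]-[.4,.4]
p=np.array([(60,110),(508,48),(540,465),(128,530)])/5.5+[280,135]-[.4,.4]
d=np.array([(72,183),(385,100),(467,428),(160,495)])/6.5+[150,130]-[.4,.4]
quad(f,b,25);quad(f,p,6);quad(f,d,40)
t=load("top0")
# two-view triangulation of centres with the top camera
for nm,q,uv in [("block",b,(120+450/3.3,165+119/3.3)),("dom",d,(120+583/3.3,165+177/3.3))]:
    C1,d1=ray(f,[q.mean(0)],True); C2,d2=ray(t,[uv]); A=np.c_[d1[0],-d2[0]]
    k=np.linalg.lstsq(A,C2-C1,rcond=None)[0]; print(nm,C1+k[0]*d1[0],C2+k[1]*d2[0])
E
```

```text
c [589.  -74.5  25. ] sides [60.8 61.8 60.3 62.1] ang -6.8 [-0.6  0.3 -0.4  0.8]
c [591.6 -70.    6. ] sides [91.9 91.3 90.9 91.8] ang -6.1 [-0.2 -0.3  0.1  0.3]
c [ 528.9 -215.1   40. ] sides [54.5 54.  54.6 53.8] ang -3.7 [ 0.6 -0.5  0.4 -0.5]
block [587.03896555 -75.09569906  28.55474196] [586.9801973  -73.92548374  28.62562623]
dom [ 528.3681933  -213.49426618   42.02864259] [ 527.06509558 -214.00133821   42.01933439]
```

Run:
```python
from h import *
print(delta([589,-74.5,290],3.023))
```

```text
(array([-0.0165,  0.051 ,  0.0997]), array([-0.    ,  0.    , -0.0438]))
```

>>> apply_moves --motion "1 -0.0165 0.051 0.1 -0.044; 1 -0.0165 0.051 0.1 -0.044; 1 -0.0165 0.051 0.1 -0.044; 1 -0.0165 0.051 0.1 -0.044; 1 -0.0165 0.051 0.1 -0.044; 1 -0.0165 0.051 0.1 -0.044"

```text
clock: 3.37
eef_pos: [590.0, -75.3, 290.8]
tcp_rot: [-3.141, 0.001, 3.007]
contact_force: [0.5, -1.1, 0.1]
opening: 1.0
```

Run:
```python
from h import *
f=grab("wrist","w2",scale=1.42)
s=r.sense(); print(s["clock"],s["eef_pos"],s["tcp_rot"],s["contact_force"])
```

```text
3.4167 [590.13516001 -75.56415684 291.38551189] [-3.14140594e+00  2.21645549e-03  3.00669876e+00] [0.61231865 0.01605753 0.22949088]
```

View pics/w2.png

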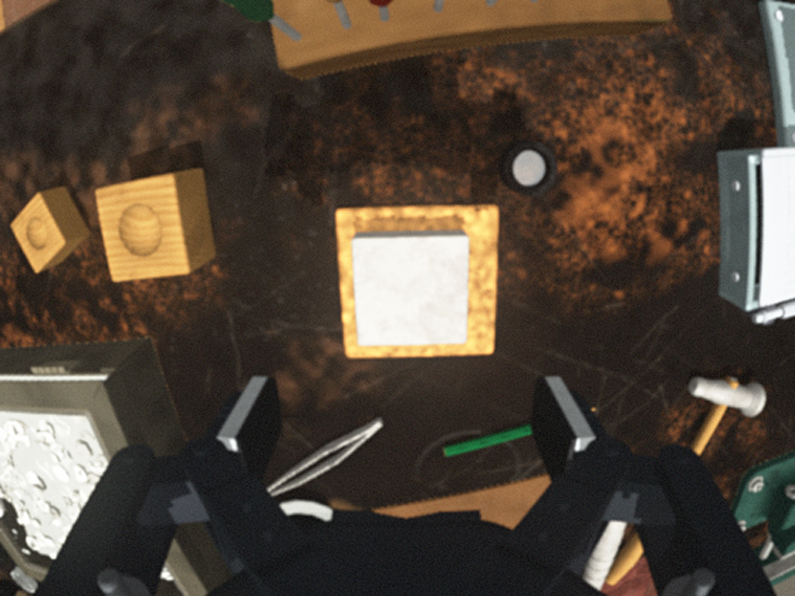

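Run:
```python
from h import *
f=load("w2"); save(f,"w2b.png",crop=(225,135,360,260),scale=4.7)
save(f,"w2t.png",crop=(60,100,160,205),scale=5)
```

```text
(no output)
```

View pics/w2b.png

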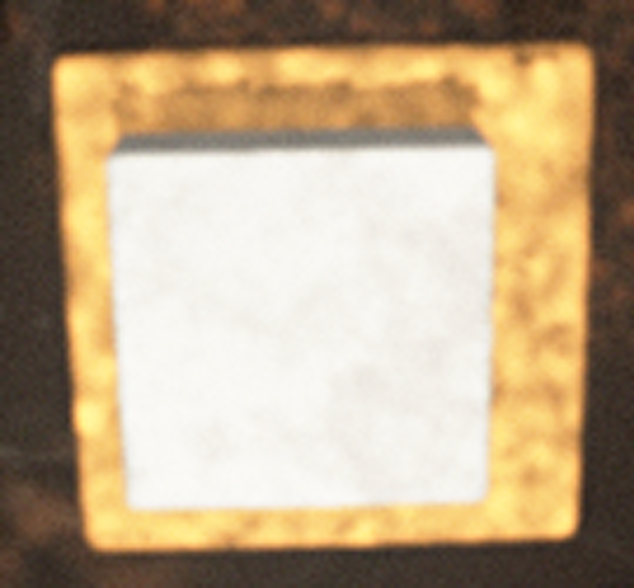

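View pics/w2t.png

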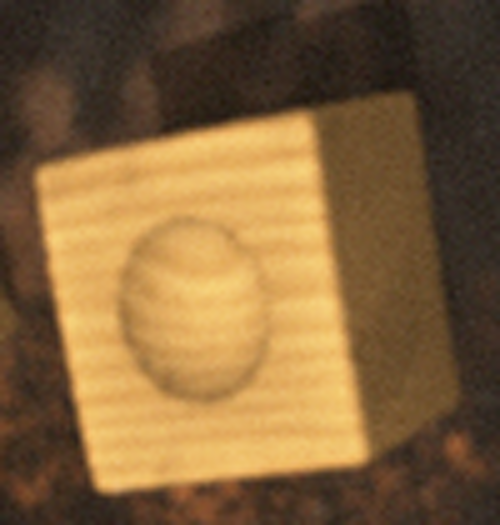

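```bash
cat >> h.py <<'E'
def tri(obs):
    "obs: list of (C,d) -> least squares point, residual"
    A=0;b=0
    for C,d in obs:
        M=np.eye(3)-np.outer(d,d); A=A+M; b=b+M@C
    X=np.linalg.solve(A,b); return X,[np.linalg.norm(np.cross(X-C,d)).round(2) for C,d in obs]
E
python3 - <<'E'
from h import *
f1=load("w1");f=load("w2")
B1=np.array([(128,180),(440,142),(465,440),(172,480)])/5.5+[280,135]-[.4,.4]
p1=np.array([(60,110),(508,48),(540,465),(128,530)])/5.5+[280,135]-[.4,.4]
d1=np.array([(72,183),(385,100),(467,428),(160,495)])/6.5+[150,130]-[.4,.4]
B=np.array([(107,152),(494,148),(487,502),(127,508)])/4.7+[225,135]-[.4,.4]
p=np.array([(53,56),(592,44),(578,541),(88,550)])/4.7+[225,135]-[.4,.4]
d=np.array([(37,168),(314,108),(368,464),(98,493)])/5+[60,100]-[.4,.4]
print("z given:");quad(f,B,25);quad(f,p,6);quad(f,d,40)
for nm,a,b in [("block",B1,B),("pad",p1,p),("dom",d1,d)]:
    P=[]
    for u,v in zip(a,b):
        C1,r1=ray(f1,[u],True);C2,r2=ray(f,[v],True); X,e=tri([(C1,r1[0]),(C2,r2[0])]); P.append(X)
    print(nm,np.mean(P,0).round(1),np.array(P)[:,2].round(1))
print(spotter.place_of("block_centre","wrist")[:1],spotter.place_of("doming_top","wrist")[:2])
print(r.sense()["eef_pos"],delta([589.5,-73.5,178],3.023))
E
```

```text
z given:
c [588.8 -74.5  25. ] sides [60.9 61.1 61.3 61.5] ang -6.7 [-0.4  0.3 -0.   0. ]
c [591.3 -70.2   6. ] sides [90.9 92.6 91.6 91.9] ang -6.3 [ 0.   0.4 -0.4 -0. ]
c [ 528.6 -214.9   40. ] sides [54.2 54.5 53.8 54.2] ang -3.6 [ 0.7 -0.8  0.4 -0.3]
block [589.5 -74.1  23.4] [24.9 23.7 16.9 28.1]
pad [589.8 -71.1  11.9] [ 5.2 23.  10.9  8.4]
dom [ 528.8 -215.2   39.8] [39.4 40.6 40.9 38.3]
[{'point': [589.3, -74.5, 17.0], 'conf': 0.77}] [{'point': [527.9, -212.1, 42.8], 'conf': 0.88}, {'point': [514.4, -312.1, 30.3], 'conf': 0.64}]
[590.06418383 -75.69476411 291.62450394] (array([0.0012, 0.0021, 0.1136]), array([-0.    ,  0.0009, -0.0052]))
```

>>> apply_moves --motion "1 0.001 0.001 0.04 -0.005; 1 0.001 0.001 0.075 -0.005; 1 0.001 0.001 0.085 -0.005; 1 0.001 0.001 0.085 -0.005; 1 0.001 0.001 0.085 -0.005; 1 0.001 0.001 0.085 -0.005"

```text
clock: 4.02
eef_pos: [589.9, -74.2, 206.8]
tcp_rot: [-3.142, 0.003, 3.023]
contact_force: [0.4, 0.1, 0.3]
opening: 0.998
```

Run:
```python
from h import *
s=r.sense(); print(s["clock"],s["eef_pos"],s["tcp_rot"],s["contact_force"],s["qvel"].round(3) if hasattr(s["qvel"],'round') else s["qvel"])
print(delta([589,-74.5,178],3.023))
```

```text
4.0167 [589.85629289 -74.15295752 206.80033433] [-3.14155694e+00  2.91518097e-03  3.02327629e+00] [0.38593338 0.13124361 0.29724214] [ 0.002 -0.007 -0.003  0.001 -0.005  0.001]
(array([ 0.0009, -0.0004,  0.0288]), array([-0.    ,  0.0009,  0.0001]))
```

>>> apply_moves --motion "1 0.001 0 0.015 0; 1 0.001 0 0.029 0; 1 0.001 0 0.029 0; 1 0.001 0 0.029 0; 0 0.001 0 0.029 0; -1 0.001 0 0.029 0; -1 0.001 0 0.029 0; -1 0.001 0 0.029 0; -1 0.001 0 0.029 0; -1 0.001 0 0.029 0; -1 0.001 0 0.029 0; -1 0.001 0 0.029 0" --squeeze 60

```text
clock: 5.02
eef_pos: [588.6, -73.6, 177.6]
tcp_rot: [3.141, 0.002, 3.024]
contact_force: [-1.3, 2.4, 10.3]
opening: 0.711
```

Run:
```python
from h import *
f=grab("wrist","w3")
s=r.sense(); print(s["clock"],s["eef_pos"],s["tcp_rot"],s["contact_force"],s["opening"])
```

```text
5.0667 [588.59341359 -73.62719138 177.56577795] [3.14133163e+00 2.32517995e-03 3.02356745e+00] [-1.87838798  2.45037331  9.87589628] 0.711413350716055
```

View pics/w3.png

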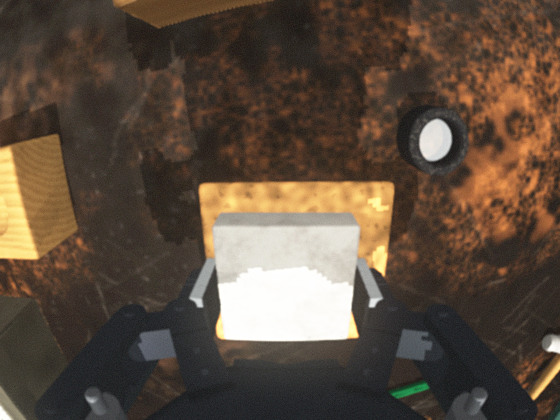

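Run:
```python
from h import *
print(delta([420,225,340],np.pi))
print(delta([590,-74,340],3.023))
```

```text
(array([ 0.2022,  0.2767, -0.1628]), array([ 0.    ,  0.0007, -0.0376]))
(array([-0.0018, -0.0002, -0.1624]), array([0.0001, 0.0007, 0.0002]))
```

>>> apply_moves --motion "-1 0 0 -0.01 0; -1 0 0 -0.03 0; -1 0 0 -0.06 0; -1 0 0 -0.09 0; -1 0 0 -0.12 0; -1 0 0 -0.15 0; -1 0.02 0.03 -0.163 0; -1 0.04 0.055 -0.163 -0.02; -1 0.065 0.085 -0.163 -0.038; -1 0.085 0.115 -0.163 -0.038; -1 0.105 0.145 -0.163 -0.038; -1 0.13 0.175 -0.163 -0.038; -1 0.15 0.205 -0.163 -0.038; -1 0.17 0.235 -0.163 -0.038; -1 0.19 0.26 -0.163 -0.038; -1 0.202 0.277 -0.163 -0.038; -1 0.202 0.277 -0.163 -0.038; -1 0.202 0.277 -0.163 -0.038"

```text
clock: 6.57
eef_pos: [418.9, 225.8, 339.1]
tcp_rot: [-3.141, -0.0, -3.137]
contact_force: [-0.0, -0.7, -6.2]
opening: 0.71
```

Run:
```python
from h import *
f=grab("wrist","w4",scale=1.42)
s=r.sense(); print(s["clock"],s["eef_pos"],s["tcp_rot"],s["contact_force"],s["opening"])
```

```text
6.6167 [419.39238461 225.1922638  339.04844194] [-3.14127927e+00  9.77136006e-05 -3.13855336e+00] [ 0.90472626  0.59755319 -5.49179497] 0.7065915524058936
```

View pics/w4.png

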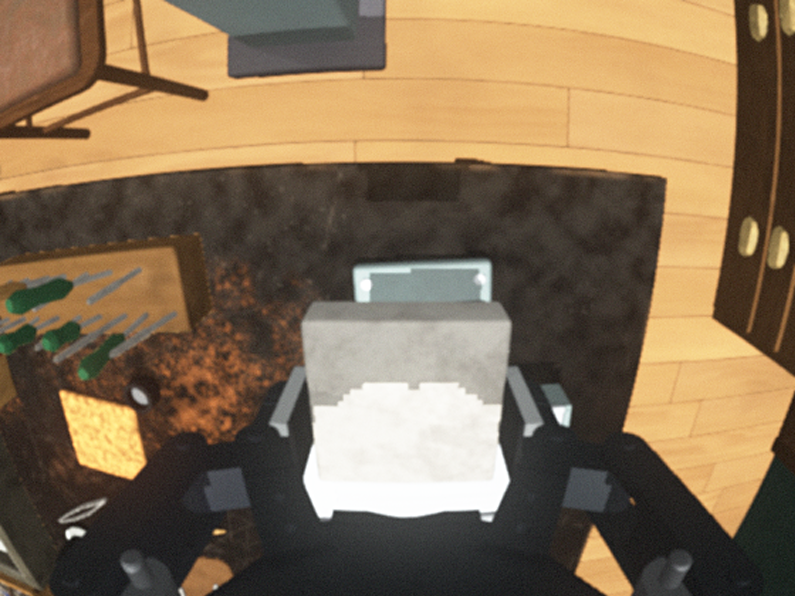

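>>> apply_moves --motion "-1 -0.03 0.003 -0.01 0; -1 -0.06 0.006 -0.02 0; -1 -0.09 0.009 -0.02 0; -1 -0.12 0.012 -0.02 0; -1 -0.15 0.015 -0.02 0; -1 -0.15 0.015 -0.02 0; -1 -0.15 0.015 -0.02 0; -1 -0.15 0.015 -0.02 0"

```text
clock: 7.28
eef_pos: [569.6, 239.1, 358.1]
tcp_rot: [-3.141, -0.002, -3.142]
contact_force: [-0.6, -0.1, -5.5]
opening: 0.708
```

Run:
```python
from h import *
f=grab("wrist","w5",scale=1.42)
s=r.sense(); print(s["clock"],s["eef_pos"],s["tcp_rot"],s["contact_force"],s["opening"])
for q in ["treadle_top","dispenser","tray_floor"]:
  print(q,spotter.place_of(q,"wrist")[:2])
```

```text
7.3333 [569.1754605  239.36145728 358.25677013] [-3.14085204e+00 -1.69640363e-03 -3.14102931e+00] [-0.42199258 -0.43870901 -6.21660305] 0.7133518285686167
treadle_top [{'point': [475.1, 244.2, 41.7], 'conf': 0.65}]
dispenser []
tray_floor [{'point': [568.8, 246.6, 17.0], 'conf': 0.65}]
```

View pics/w5.png

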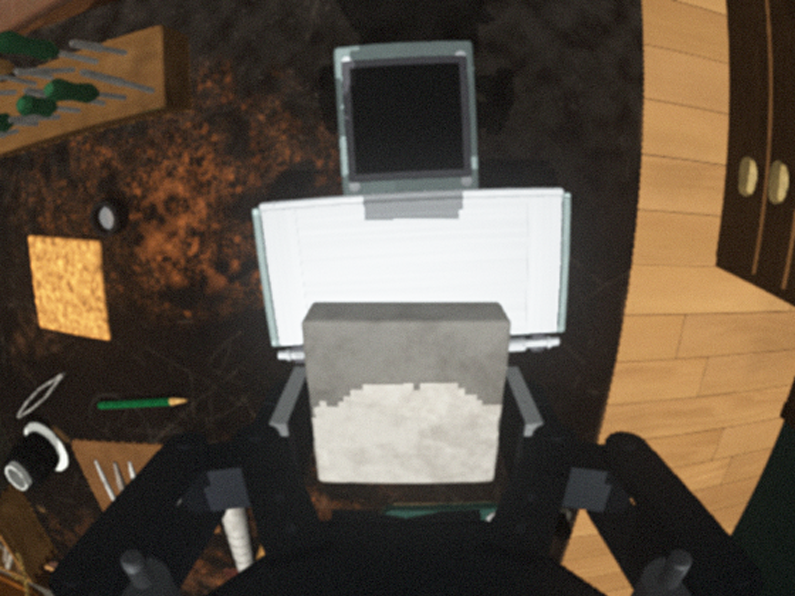

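Run:
```python
from h import *
f=load("w5"); save(f,"w5t.png",crop=(225,20,345,145),scale=4.8); save(f,"w5f.png",crop=(170,120,420,265),scale=3.2)
```

```text
(no output)
```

View pics/w5t.png

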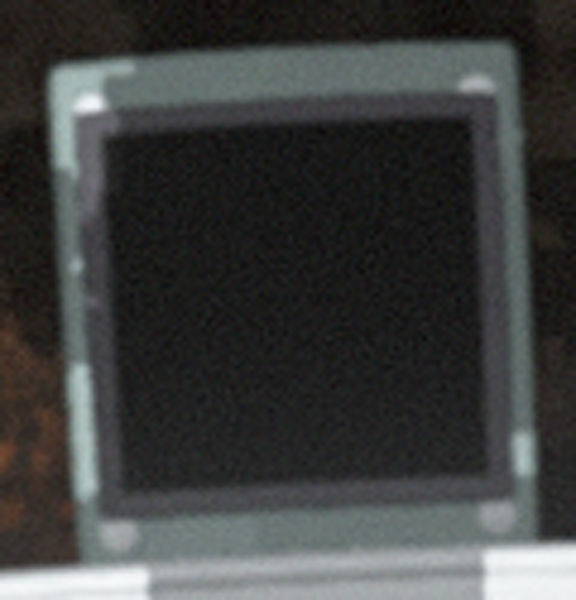

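View pics/w5f.png

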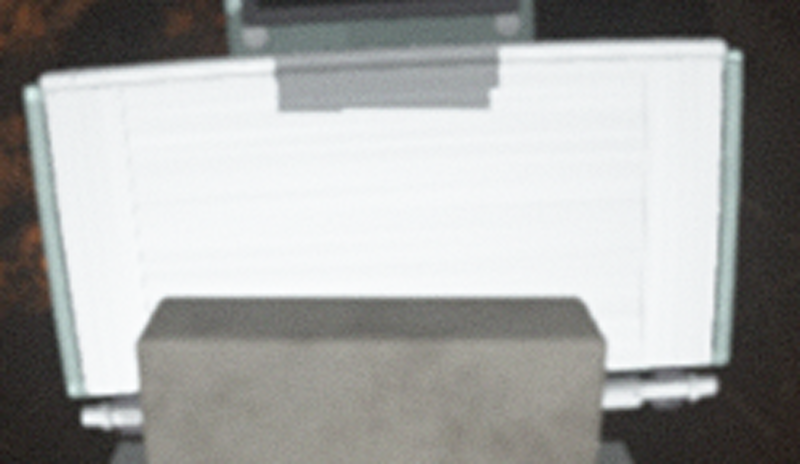

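Run:
```python
from h import *
f=load("w5")
q=np.array([(77,117),(495,95),(512,500),(102,515)])/4.8+[225,20]-[.4,.4]
for z in (40,44,48): quad(f,q,z)
fl=np.array([(40,78),(727,45),(725,362),(80,393)])/3.2+[170,120]-[.4,.4]
P=atz(f,fl,38,True); print(P.round(1)); e=P[0]-P[1]; print(np.linalg.norm(e),np.degrees(np.arctan2(e[1],e[0])), np.linalg.norm(P[2]-P[1]))
t=load("top0"); quad(t,np.array([(113,192),(183,192),(185,260),(115,264)])/3.3+[120,165]-.3,44,False)
# two-view height
C1,d1=ray(f,[q.mean(0)],True); C2,d2=ray(t,[(120+150/3.3,165+227/3.3)]); print(tri([(C1,d1[0]),(C2,d2[0])]))
```

```text
c [472.3 237.2  40. ] sides [75.6 75.7 75.4 74.6] ang 2.8 [ 0.3  0.1 -0.6  0.2]
c [472.5 237.2  44. ] sides [74.5 74.7 74.4 73.5] ang 2.8 [ 0.3  0.1 -0.6  0.2]
c [472.8 237.2  48. ] sides [73.5 73.6 73.3 72.5] ang 2.8 [ 0.3  0.1 -0.6  0.2]
[[525.3 141.   38. ]
 [515.2 339.1  38. ]
 [613.9 348.   38. ]
 [624.3 144.9  38. ]]
198.29534163946045 -87.10294028470473 99.11029353736173
c [471.6 239.7  44. ] sides [73.6 71.  73.6 75.2] ang 2.4 [-1.9  0.2  1.4  0.2]
(array([472.00313139, 237.42355494,  43.90339499]), [np.float64(1.42), np.float64(1.42)])
```

Run:
```python
from h import *
print(delta([472.3,237.3,258],np.pi+.05))
```

```text
(array([ 0.0967, -0.0025,  0.1008]), array([-0.0001, -0.0002, -0.0154]))
```

>>> apply_moves --motion "-1 0.03 -0.001 0 -0.015; -1 0.06 -0.0025 0.02 -0.015; -1 0.09 -0.0025 0.05 -0.015; -1 0.097 -0.0025 0.08 -0.015; -1 0.097 -0.0025 0.1 -0.015; -1 0.097 -0.0025 0.1 -0.015; -1 0.097 -0.0025 0.1 -0.015; -1 0.097 -0.0025 0.1 -0.015"

```text
clock: 8.15
eef_pos: [473.7, 238.1, 260.2]
tcp_rot: [3.141, 0.002, -3.093]
contact_force: [0.0, -0.6, -4.5]
opening: 0.705
```

Run:
```python
from h import *
s=r.sense(); print(s["clock"],s["eef_pos"],s["tcp_rot"],s["contact_force"],s["opening"])
print(delta([472.3,237.3,216],np.pi+.05))
f=grab("scene","s2"); save(f,"s2c.png",(180,110,360,260),4)
f=grab("wrist","w6",scale=1.42)
```

```text
8.15 [473.69006897 238.13982168 260.16197468] [ 3.14064368e+00  2.15901730e-03 -3.09291664e+00] [ 0.02932979 -0.57920498 -4.54929164] 0.7052193435565121
(array([ 0.0015, -0.0008,  0.0442]), array([ 0.0003,  0.0007, -0.0004]))
```

View pics/s2c.png

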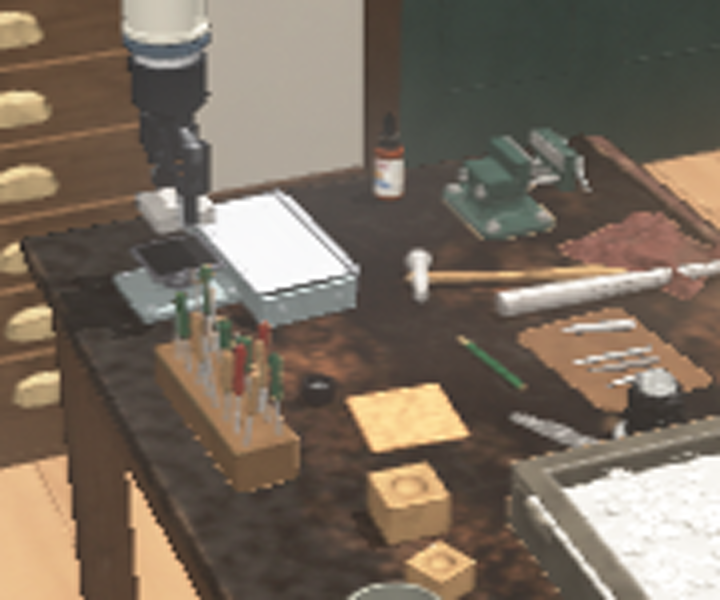

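View pics/w6.png

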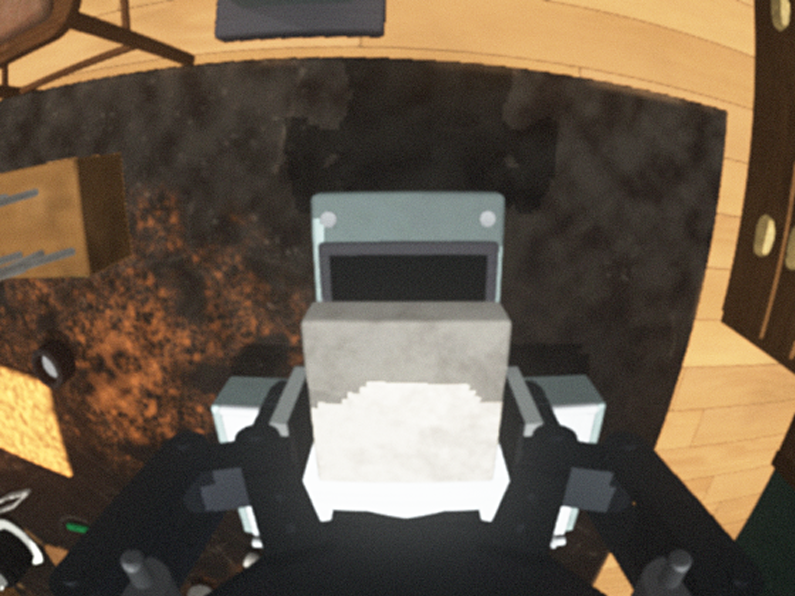

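>>> apply_moves --motion "-1 0.0015 -0.001 0.015 0; -1 0.0015 -0.001 0.03 0; -1 0.0015 -0.001 0.04 0; -1 0.0015 -0.001 0.044 0; -1 0.0015 -0.001 0.048 0; -1 0.0015 -0.001 0.052 0; -1 0.0015 -0.001 0.054 0; -1 0.0015 -0.001 0.054 0; -1 0.0015 -0.001 0.054 0; -1 0.0015 -0.001 0.054 0"

```text
clock: 9.08
eef_pos: [471.5, 236.7, 205.0]
tcp_rot: [3.141, 0.001, -3.093]
contact_force: [-0.2, -1.7, -2.5]
opening: 0.71
```

Run:
```python
from h import *
s=r.sense(); print(s["clock"],s["eef_pos"],s["tcp_rot"],s["contact_force"],s["opening"])
f=grab("wrist","w7",scale=1.42)
```

```text
9.0833 [471.527637   236.68996938 204.9768478 ] [ 3.14142491e+00  5.19972082e-04 -3.09289244e+00] [-0.19465789 -1.70343309 -2.54817571] 0.7095861300038673
```

View pics/w7.png

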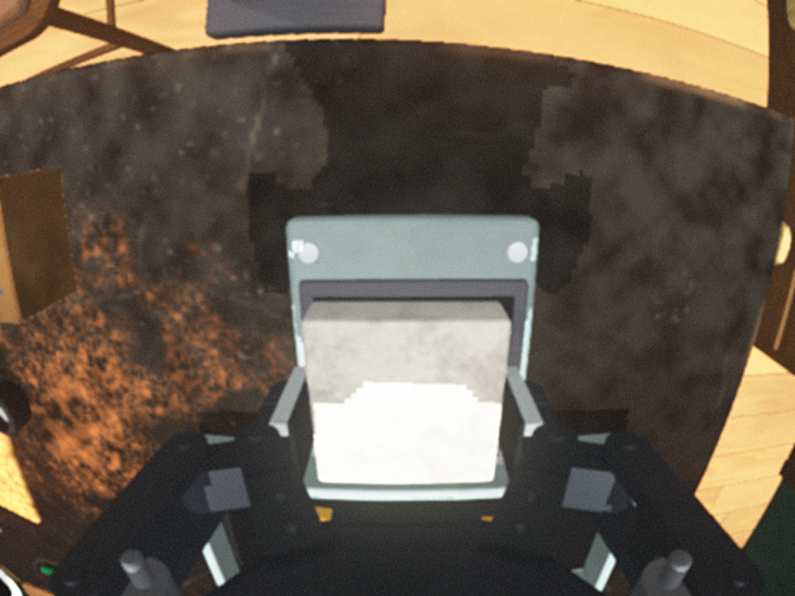

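>>> apply_moves --motion "-1 0 0 0.004 0; -1 0 0 0.007 0; -1 0 0 0.007 0; -0.2 0 0 0.007 0; 1 0 0 0.007 0; 1 0 0 0.007 0; 1 0 0 0.007 0; 1 0 0 0.007 0; 1 0 0 0.007 0; 1 0 0 0.0 0; 1 0 0 -0.01 0; 1 0 0 -0.025 0; 1 0 0 -0.05 0; 1 0 0 -0.08 0; 1 0 0 -0.08 0"

```text
clock: 10.38
eef_pos: [473.0, 237.5, 290.4]
tcp_rot: [3.138, 0.007, -3.093]
contact_force: [1.7, 0.7, 0.2]
opening: 0.997
```

Run:
```python
from h import *
s=r.sense(); print(s["clock"],s["eef_pos"],s["tcp_rot"],s["contact_force"],s["opening"])
f=grab("wrist","w8",scale=1.42)
f=grab("scene","s3"); save(f,"s3c.png",(180,110,360,260),4)
```

```text
10.3833 [473.04227841 237.4893703  290.42405633] [ 3.13836411  0.00731323 -3.09288565] [1.7127778  0.73908249 0.15170482] 0.9969198599594828
```

View pics/w8.png

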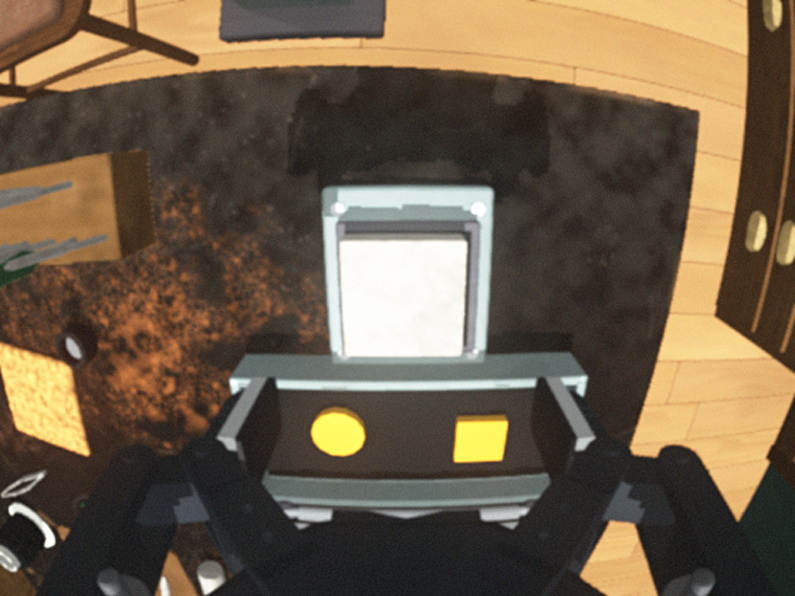

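View pics/s3c.png

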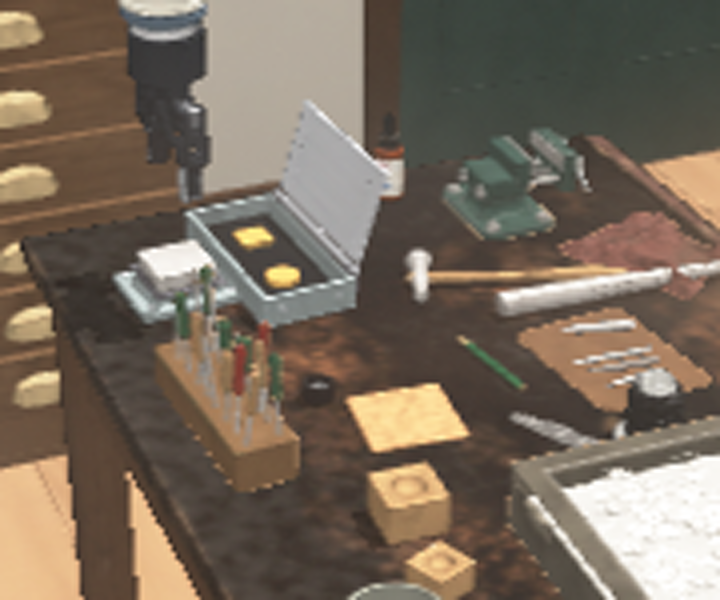

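Run:
```python
from h import *
f=load("w8")
print(atz(f,[(338/1.42,430/1.42)],22,True), atz(f,[(481/1.42,439/1.42)],22,True))
print(spotter.place_of("disc_centre","wrist")[:2],spotter.place_of("flap","wrist")[:1])
print(delta([575,196,320],np.pi+.05))
```

```text
[[567.91310919 197.99671953  22.        ]] [[571.13205272 289.26443318  22.        ]]Traceback (most recent call last):
  File "<stdin>", line 4, in <module>
ValueError: it knows: block_centre, brass_case, disc_centre, dispenser, doming_top, file_rack, loupe, pad_top, square_centre, tray_floor, treadle_top
```

>>> apply_moves --motion "1 -0.025 -0.011 -0.03 0; 1 -0.05 -0.022 -0.03 0; 1 -0.075 -0.033 -0.03 0; 1 -0.1 -0.044 -0.03 0; 1 -0.1 -0.044 -0.03 0; 1 -0.1 -0.044 -0.03 0; 1 -0.1 -0.044 -0.03 0"

```text
clock: 11.12
eef_pos: [572.5, 197.3, 313.4]
tcp_rot: [-3.141, -0.003, -3.093]
contact_force: [-0.4, -0.1, 0.5]
opening: 1.0
```

Run:
```python
from h import *
s=r.sense(); print(s["clock"],s["eef_pos"],s["tcp_rot"],s["contact_force"],s["opening"])
f=grab("wrist","w9",scale=1.42)
print(spotter.place_of("disc_centre","wrist")[:2])
save(f,"w9d.png",(230,140,360,260),5)
```

```text
11.1167 [572.47032701 197.34422186 313.42601056] [-3.14101965e+00 -2.85425858e-03 -3.09344750e+00] [-0.39480327 -0.07515931  0.52003616] 0.9998518077537247
[{'point': [571.8, 201.4, 17.9], 'conf': 0.94}]
```

View pics/w9.png

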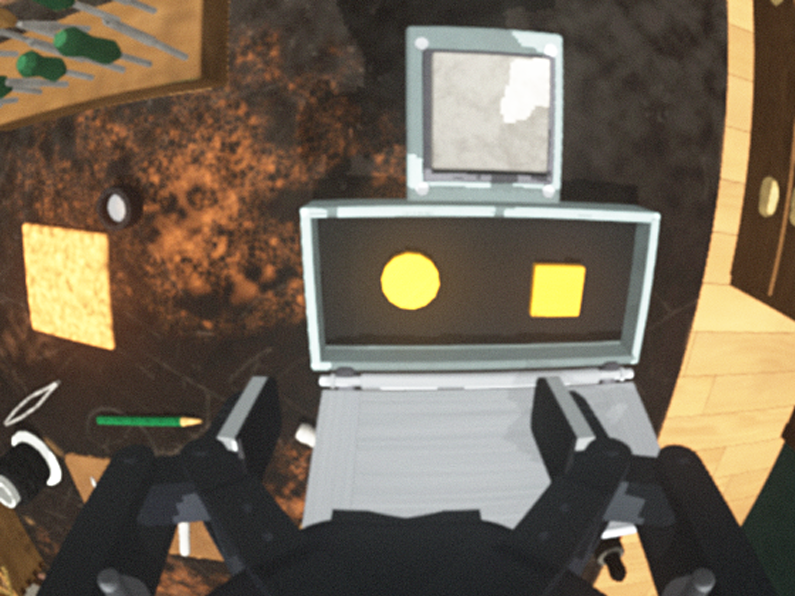

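View pics/w9d.png

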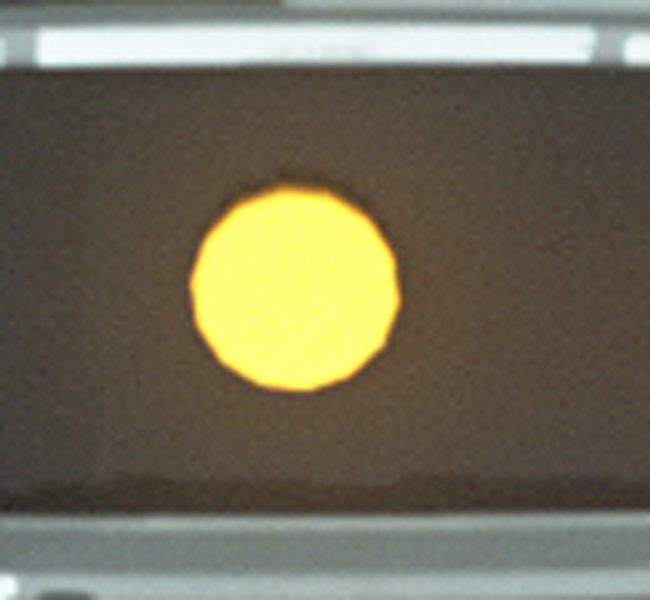

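Run:
```python
from h import *
f9=load("w9");f8=load("w8")
def seg(f,box):
    im=f["img"].astype(int); m=((im[...,0]>170)&(im[...,1]>150)&(im[...,2]<140)).astype(np.uint8)
    n,l,st,c=cv2.connectedComponentsWithStats(m)
    o=[(c[i],st[i,4],i) for i in range(1,n) if st[i,4]>300]
    return [(np.array(a[0]).round(1),a[1]) for a in o],l
o9,l9=seg(f9,0);o8,l8=seg(f8,0);print(o9,o8)
for z in (20,22,24):
    for o,f in((o9,f9),(o8,f8)): print(z,[atz(f,[c],z,True)[0].round(1).tolist() for c,a in o])
# disc diameter from top at z=22
for lab,(c,a) in enumerate(o9):
    pass
m=np.isin(l9,[l9[int(round(o9[0][0][1])),int(round(o9[0][0][0]))]])
cn=max(cv2.findContours(m.astype(np.uint8),0,1)[0],key=len)[:,0].astype(float)
P=atz(f9,cn,22,True)[:,:2]; print("span",np.ptp(P,axis=0)); 
c0=o9[0][0]
C1,d1=ray(f9,[o9[0][0]],True)
for c,a in o8:
    C2,d2=ray(f8,[c],True); print(tri([(C1,d1[0]),(C2,d2[0])]))
print(delta([569,197.5,240],np.pi+.05))
```

```text
[(array([516.1, 101.8]), np.int32(2018)), (array([ 51.8, 199.6]), np.int32(1167)), (array([288.5, 197.6]), np.int32(1294)), (array([392. , 204.2]), np.int32(1288)), (array([522.8, 289.2]), np.int32(4673)), (array([442.8, 404.3]), np.int32(883))] [(array([77.9,  6.9]), np.int32(365)), (array([406.4, 112.7]), np.int32(33958)), (array([45.3, 40.1]), np.int32(1239)), (array([ 29.8, 280.4]), np.int32(2565)), (array([237.6, 305.2]), np.int32(909)), (array([337.8, 310.1]), np.int32(1012)), (array([436. , 396.8]), np.int32(1832))]
20 [[464.5, 409.0, 20.0], [584.2, -45.8, 20.0], [571.7, 197.3, 20.0], [573.1, 288.9, 20.0], [671.1, 485.7, 20.0], [871.9, 438.1, 20.0]]
20 [[308.6, 55.4, 20.0], [395.6, 324.2, 20.0], [332.4, 19.7, 20.0], [577.6, -48.0, 20.0], [572.2, 197.3, 20.0], [573.7, 289.0, 20.0], [725.9, 442.7, 20.0]]
22 [[464.7, 407.3, 22.0], [583.5, -44.0, 22.0], [571.1, 197.3, 22.0], [572.5, 288.2, 22.0], [669.8, 483.5, 22.0], [869.0, 436.2, 22.0]]
22 [[309.3, 56.9, 22.0], [395.5, 323.5, 22.0], [332.9, 21.5, 22.0], [576.0, -45.7, 22.0], [570.7, 197.5, 22.0], [572.2, 288.5, 22.0], [723.1, 4
[... 354 characters left out ...]
554859, 229.81184867, 256.04712467]), [np.float64(48.08), np.float64(48.08)])
(array([436.11060492, 287.29433444, 148.67903443]), [np.float64(43.86), np.float64(43.86)])
(array([440.09097869, 228.08140752, 251.69563318]), [np.float64(48.32), np.float64(48.32)])
(array([452.82770208, 208.05935042, 235.12573623]), [np.float64(39.04), np.float64(39.04)])
(array([465.75852823, 236.92777104, 197.11546764]), [np.float64(26.73), np.float64(26.73)])
(array([473.32362619, 265.85586534, 170.93648683]), [np.float64(15.92), np.float64(15.92)])
(array([481.12880861, 280.35032494, 189.8220902 ]), [np.float64(9.24), np.float64(9.24)])
(array([ 0.0031, -0.0001,  0.074 ]), array([-0.0001, -0.0006, -0.0003]))
```

Run:
```python
from h import *
print(delta([571,197.4,215],np.pi+.05))
```

```text
(array([ 0.0011, -0.0003,  0.099 ]), array([-0.0001, -0.0006, -0.0003]))
```

>>> apply_moves --motion "0.3 0.001 0 0.03 0; 0.3 0.001 0 0.06 0; 0.3 0.001 0 0.085 0; 0.3 0.001 0 0.097 0; 0.3 0.001 0 0.099 0; 0.3 0.001 0 0.099 0; 0.3 0.001 0 0.099 0" --squeeze 40

```text
clock: 11.8
eef_pos: [572.8, 197.9, 216.9]
tcp_rot: [3.141, 0.001, -3.093]
contact_force: [0.4, 0.6, -0.1]
opening: 0.653
```

Run:
```python
from h import *
s=r.sense(); print(s["clock"],s["eef_pos"],s["tcp_rot"],s["contact_force"],s["opening"])
print(delta([571,197.4,189],np.pi+.05))
f=grab("wrist","w10",scale=1.42)
```

```text
11.8 [572.78284549 197.89369062 216.89548653] [ 3.14114766e+00  1.45458909e-03 -3.09263049e+00] [ 0.43017966  0.63128322 -0.14299121] 0.6533975486178131
(array([ 0.0018, -0.0004,  0.0279]), array([ 0.0001,  0.0005, -0.0003]))
```

View pics/w10.png

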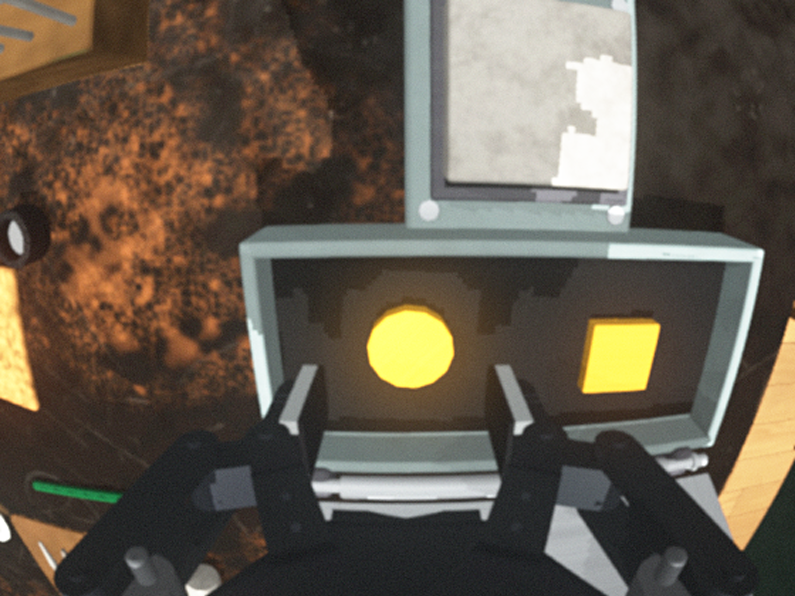

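Run:
```python
from h import *
f=load("w10"); im=f["img"].astype(int); m=((im[...,0]>200)&(im[...,1]>190)&(im[...,2]<140)).astype(np.uint8)[200:285,245:330]
n,l,st,c=cv2.connectedComponentsWithStats(m); i=1+np.argmax(st[1:,4]); print(st[i],c[i])
print(atz(f,[c[i]+[245,200]],22,True))
x,y,w,h,a=st[i]; L=atz(f,[[x+245,c[i][1]+200],[x+245+w,c[i][1]+200]],22,True); print(L, np.linalg.norm(L[1]-L[0]))
```

```text
[  14   19   60   54 2574] [43.59168609 45.3970474 ]
[[570.63251657 197.27749493  22.        ]]
[[571.49832951 180.74194147  22.        ]
 [569.88384705 214.30987596  22.        ]] 33.606737117095264
```

>>> apply_moves --motion "0.3 0.002 -0.0005 0.012 0; 0.3 0.002 -0.0005 0.02 0; 0.3 0.002 -0.0005 0.025 0; 0.3 0.002 -0.0005 0.028 0; 0.3 0.002 -0.0005 0.028 0; 0.3 0.002 -0.0005 0.028 0"

```text
clock: 12.35
eef_pos: [570.4, 196.9, 187.4]
tcp_rot: [-3.141, -0.001, -3.093]
contact_force: [0.6, -0.3, -0.7]
opening: 0.65
```

Run:
```python
from h import *
s=r.sense(); print(s["clock"],s["eef_pos"],s["tcp_rot"],s["contact_force"],s["opening"])
f=grab("wrist","w11",scale=1.42)
```

```text
12.35 [570.3718427  196.85783093 187.38655814] [-3.14145798e+00 -5.16376527e-04 -3.09303700e+00] [ 0.59793801 -0.34869998 -0.7090973 ] 0.6504002405058524
```

View pics/w11.png

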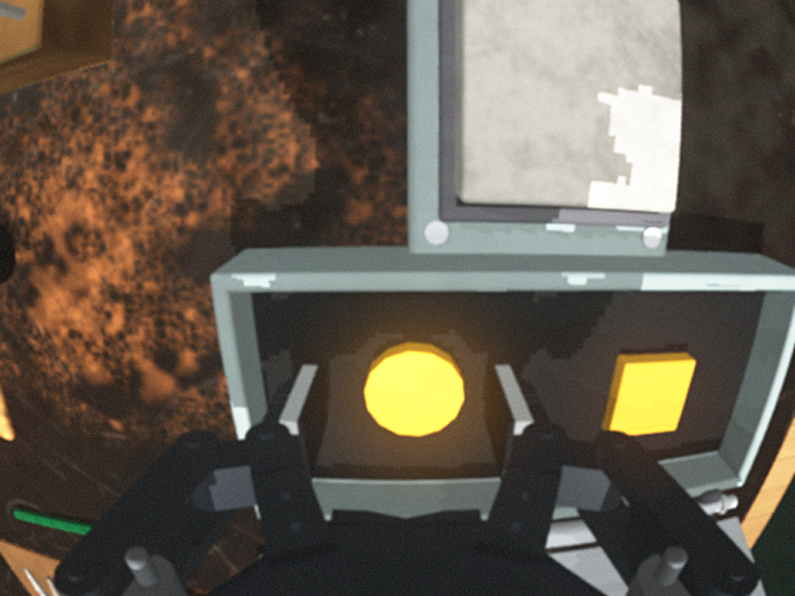

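>>> apply_moves --motion "0.1 0 0 -0.001 0; -0.3 0 0 -0.001 0; -1 0 0 -0.001 0; -1 0 0 -0.001 0; -1 0 0 -0.001 0; -1 0 0 -0.001 0; -1 0 0 -0.001 0; -1 0 0 -0.001 0" --squeeze 40

```text
clock: 13.07
eef_pos: [570.7, 197.0, 189.5]
tcp_rot: [3.141, 0.001, -3.093]
contact_force: [-1.6, -0.3, 4.5]
opening: 0.366
```

Run:
```python
from h import *
s=r.sense(); print(s["clock"],s["eef_pos"],s["tcp_rot"],s["contact_force"],s["opening"])
f=grab("wrist","w12"); save(f,"w12c.png",(180,180,400,350),3.5)
```

```text
13.0667 [570.6638255  196.99035337 189.47849613] [ 3.14129612e+00  9.28801190e-04 -3.09295679e+00] [-1.591136   -0.31159737  4.46083997] 0.3657720758542794
```

View pics/w12c.png

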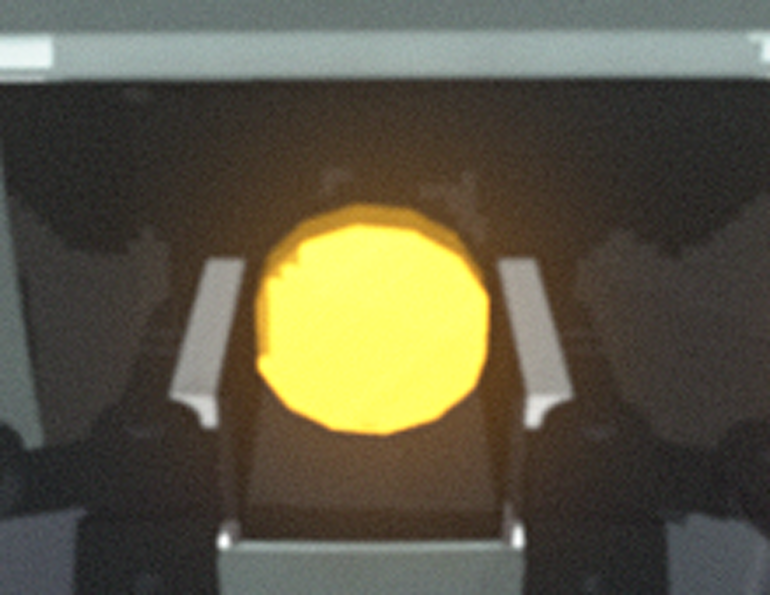

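>>> apply_moves --motion "-1 0 0 -0.005 0; -1 0 0 -0.015 0; -1 0 0 -0.03 0; -1 0 0 -0.05 0; -1 0 0 -0.075 0; -1 0 0 -0.1 0; -1 0 0 -0.12 0; -1 0 0 -0.13 0; -1 0 0 -0.13 0; -1 0 0 -0.13 0"

```text
clock: 13.95
eef_pos: [570.3, 196.8, 318.9]
tcp_rot: [3.141, 0.001, -3.093]
contact_force: [0.1, -0.2, -0.2]
opening: 0.367
```

Run:
```python
from h import *
s=r.sense(); print(s["clock"],s["eef_pos"],s["tcp_rot"],s["contact_force"],s["opening"])
f=grab("wrist","w13",scale=1.42)
print(delta([529,-215,300],3.06))
```

```text
13.95 [570.27197499 196.83699265 318.8967094 ] [ 3.14137039e+00  7.29141533e-04 -3.09297811e+00] [ 0.14192428 -0.15912988 -0.2268678 ] 0.3665997323299148
(array([ 0.0609, -0.4092,  0.0181]), array([-0.0001, -0.0003,  0.0415]))
```

View pics/w13.png

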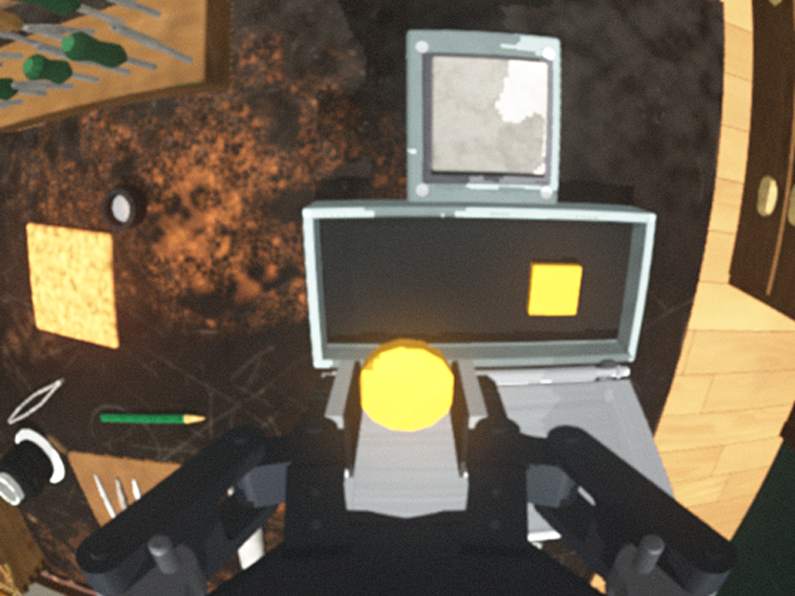

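>>> apply_moves --motion "-1 0.006 -0.035 0 0.01; -1 0.012 -0.075 0 0.02; -1 0.018 -0.115 0 0.03; -1 0.024 -0.155 0 0.04; -1 0.03 -0.195 0 0.04; -1 0.036 -0.235 0 0.04; -1 0.042 -0.275 0 0.04; -1 0.048 -0.315 0 0.04; -1 0.054 -0.35 0.01 0.04; -1 0.06 -0.385 0.018 0.04; -1 0.061 -0.409 0.018 0.04; -1 0.061 -0.409 0.018 0.04; -1 0.061 -0.409 0.018 0.04; -1 0.061 -0.409 0.018 0.04"

```text
clock: 15.17
eef_pos: [528.9, -214.1, 299.5]
tcp_rot: [3.141, -0.002, 3.064]
contact_force: [-0.2, 0.7, -1.0]
opening: 0.366
```

Run:
```python
from h import *
s=r.sense(); print(s["clock"],s["eef_pos"],s["tcp_rot"],s["contact_force"],s["opening"])
f=grab("wrist","w14",scale=1.42)
save(f,"w14c.png",(225,120,350,300),3.3)
```

```text
15.1667 [ 528.91278057 -214.0572864   299.48934777] [ 3.14053348e+00 -2.19720126e-03  3.06398881e+00] [-0.17590736  0.68820309 -1.02404126] 0.36591127075495933
```

View pics/w14.png

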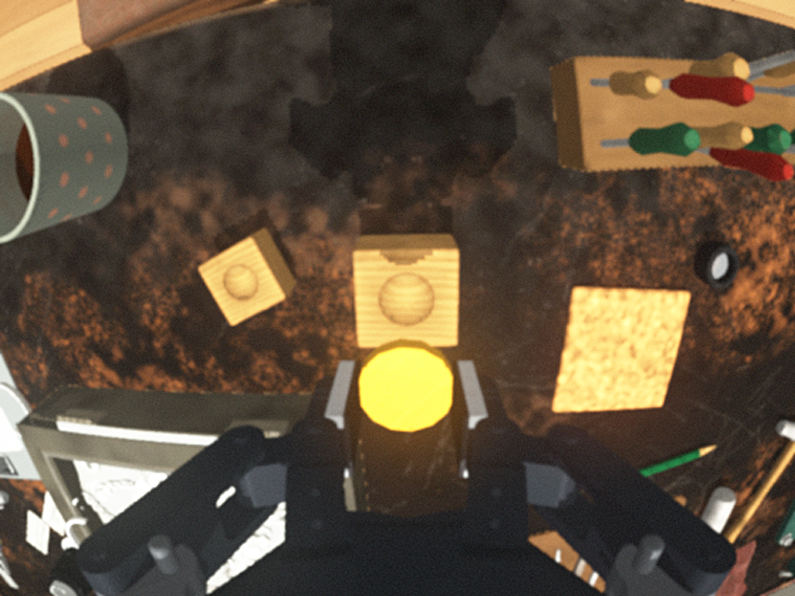

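View pics/w14c.png

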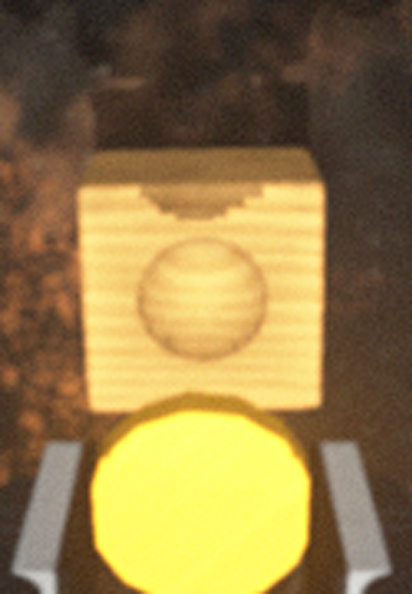

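Run:
```python
from h import *
f=load("w14"); s=r.sense()
d=np.array([(78,185),(326,185),(322,408),(90,412)])/3.3+[225,120]-[.3,.3]
c,a=quad(f,d,40)
im=f["img"].astype(int); m=((im[...,0]>230)&(im[...,1]>230)&(im[...,2]<150)).astype(np.uint8)
n,l,st,cc=cv2.connectedComponentsWithStats(m); i=1+np.argmax(st[1:,4]); print(st[i],cc[i])
for z in(s["eef_pos"][2]-171.5,s["eef_pos"][2]-167.5):
  X=atz(f,[cc[i]],z,True)[0]; print(z,X, X-s["eef_pos"])
x,y,w,h,_=st[i]; L=atz(f,[[x,cc[i][1]],[x+w,cc[i][1]],[cc[i][0],y],[cc[i][0],y+h]],s["eef_pos"][2]-167.5,True); print(np.linalg.norm(L[1]-L[0]),np.linalg.norm(L[3]-L[2]))
```

```text
c [ 528.7 -215.2   40. ] sides [54.5 53.8 54.8 54.8] ang -3.7 [-0.8  0.4  0.3  0.1]
[ 253  245   65   58 3032] [285.48218997 273.45316623]
128.3518473813827 [ 530.45326411 -216.22111668  128.35184738] [   1.31541884   -2.60882598 -171.5       ]
132.3518473813827 [ 528.1141124  -216.04113748  132.35184738] [  -1.02373286   -2.42884677 -167.5       ]
31.54819062508793 32.9978475132972
```

Run:
```python
from h import *
print(r.sense()["eef_pos"],delta([528.7,-213.4,222],3.07))
```

```text
[ 529.13784527 -213.6122907   299.85184738] (array([0.0003, 0.0001, 0.0779]), array([ 0.0003, -0.0005, -0.0016]))
```

>>> apply_moves --motion "-1 0 0 0.02 0; -1 0 0 0.045 0; -1 0 0 0.065 0; -1 0 0 0.075 0; -1 0 0 0.078 0; -1 0 0 0.078 0; -1 0 0 0.078 0; -1 0 0 0.078 0"

```text
clock: 15.88
eef_pos: [530.0, -214.6, 223.9]
tcp_rot: [-3.141, 0.002, 3.065]
contact_force: [-0.6, 0.4, 0.0]
opening: 0.37
```

Run:
```python
from h import *
s=r.sense(); print(s["clock"],s["eef_pos"],s["tcp_rot"],s["contact_force"],s["opening"])
f=grab("wrist","w15",scale=1.42)
```

```text
15.8833 [ 529.97376349 -214.57903862  223.88560143] [-3.14101813e+00  1.83607804e-03  3.06492007e+00] [-0.62628165  0.44208116  0.01365974] 0.36998434166259186
```

View pics/w15.png

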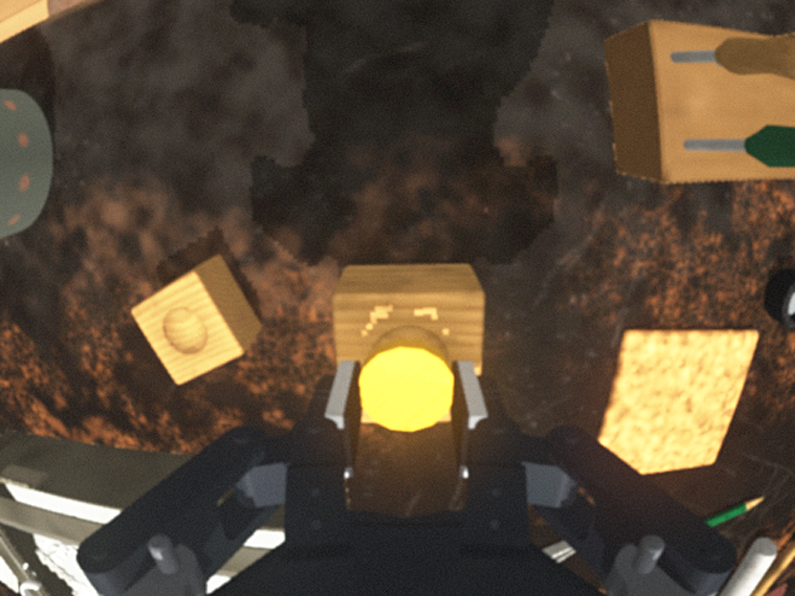

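>>> apply_moves --motion "-1 0.001 0.0005 0.003 0; -1 0.001 0.0005 0.005 0; -1 0.001 0.0005 0.005 0; -1 0.001 0.0005 0.005 0; -1 0.001 0.0005 0.005 0"

```text
clock: 16.35
eef_pos: [528.4, -214.1, 217.7]
tcp_rot: [3.142, 0.0, 3.064]
contact_force: [0.2, 0.3, -0.2]
opening: 0.367
```

Run:
```python
from h import *
s=r.sense(); print(s["clock"],s["eef_pos"],s["tcp_rot"],s["contact_force"],s["opening"])
f=grab("wrist","w16"); save(f,"w16c.png",(200,180,380,350),3.5)
```

```text
16.35 [ 528.38548048 -214.0864054   217.71127595] [3.14158856e+00 2.79229847e-05 3.06441339e+00] [ 0.24844096  0.26653339 -0.23349647] 0.3666527538822059
```

View pics/w16c.png

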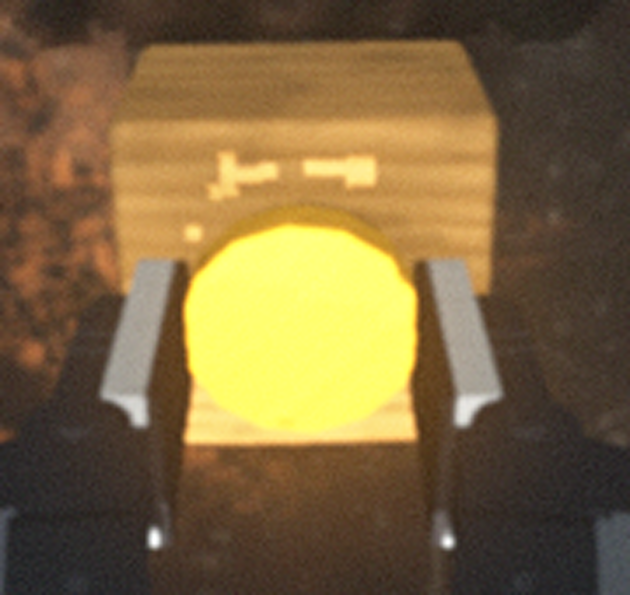

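Run:
```python
from h import *
f=load("w16")
g=lambda p:np.array(p)/3.5+[200,180]-[.4,.4]
print(atz(f,[g((112,118)),g((495,118)),g((300,118)),g((300,442))],40,True).round(1))
print("disc", atz(f,[g((300,225)),g((300,432)),g((185,322)),g((416,322))],50,True).round(1),)
# expected
c=np.array([528.7,-215.2]); 
for dz in (40,48,50): print(dz,(proj(f,[[528.7,-215.2,dz]],True)+.4-[200,180])*3.5)
```

```text
[[ 498.9 -240.2   40. ]
 [ 502.9 -187.3   40. ]
 [ 500.8 -214.2   40. ]
 [ 555.1 -218.5   40. ]]
disc [[ 512.3 -215.1   50. ]
 [ 546.  -217.7   50. ]
 [ 526.1 -232.2   50. ]
 [ 528.5 -200.2   50. ]]
40 [[308.20422811 296.33738908]]
48 [[308.514936   323.67344551]]
50 [[308.59651824 330.87938395]]
```

>>> apply_moves --motion "-1 0 0 0.001 0; -1 0 0 0.0015 0; -1 0 0 0.0015 0; -1 0 0 0.0015 0; -0.2 0 0 0.0015 0; -0.1 0 0 0.0015 0; 0.1 0 0 0.0015 0; 0.3 0 0 0.0015 0; 0.3 0 0 0.0015 0; 0.3 0 0 0.0015 0; 0.3 0 0 0.0015 0" --squeeze 30

```text
clock: 17.32
eef_pos: [528.4, -214.0, 216.2]
tcp_rot: [-3.142, -0.0, 3.065]
contact_force: [-0.1, 0.2, 0.0]
opening: 0.651
```

Run:
```python
from h import *
s=r.sense(); print(s["clock"],s["eef_pos"],s["tcp_rot"],s["contact_force"],s["opening"])
f=grab("wrist","w17"); save(f,"w17c.png",(200,180,380,350),3.5)
```

```text
17.3167 [ 528.4049888  -214.00276066  216.1897215 ] [-3.14158653e+00 -1.25090367e-05  3.06460786e+00] [-0.11337613  0.21586234  0.00076442] 0.6513879139319445
```

View pics/w17c.png

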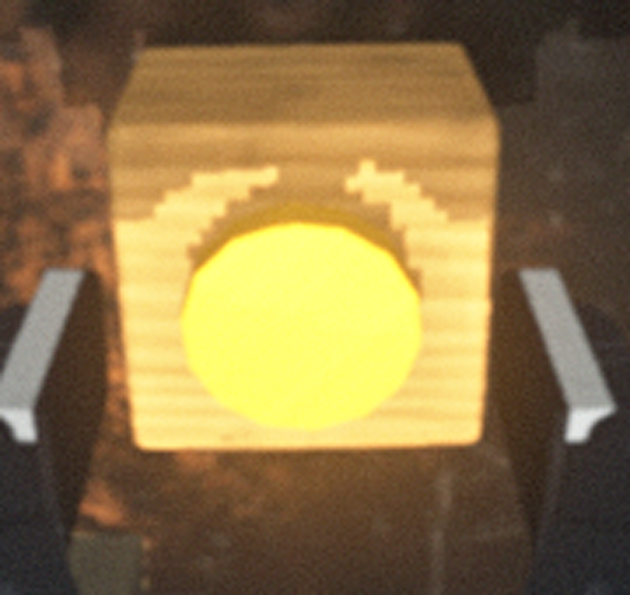

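Run:
```python
from h import *
f=load("w9"); save(f,"w9b.png",crop=(280,10,405,145),scale=4.4)
print(delta([530,237,330],np.pi+.05))
```

```text
(array([ 0.0331,  0.4498, -0.1138]), array([ 0.    , -0.    , -0.0404]))
```

>>> apply_moves --motion "0.3 0 0 -0.005 0; 0.3 0 0 -0.02 0; 0.3 0 0 -0.045 0; 0.3 0 0 -0.08 0; 0.6 0 0 -0.11 0; 1 0 0 -0.114 0; 1 0 0 -0.114 0; 1 0 0 -0.114 0"

```text
clock: 18.03
eef_pos: [528.1, -213.9, 330.1]
tcp_rot: [-3.142, 0.0, 3.065]
contact_force: [0.1, -0.6, -0.8]
opening: 0.998
```

Run:
```python
from h import *
s=r.sense(); print(s["clock"],s["eef_pos"],s["tcp_rot"],s["contact_force"],s["opening"])
f=grab("wrist","w18",scale=1.42)
print(spotter.place_of("disc_centre","wrist")[:2],spotter.place_of("doming_top","wrist")[:2])
print(delta([530,237,330],np.pi+.05))
```

```text
18.0333 [ 528.14799623 -213.9121405   330.11550333] [-3.14153318e+00  2.44178896e-04  3.06455801e+00] [ 0.10368867 -0.60834296 -0.76370673] 0.9979557864847086
[{'point': [527.8, -212.0, 43.7], 'conf': 0.7}] [{'point': [513.1, -309.0, 31.1], 'conf': 0.89}]
(array([ 0.0325,  0.4496, -0.0009]), array([ 0.0003, -0.0008, -0.0404]))
```

View pics/w18.png

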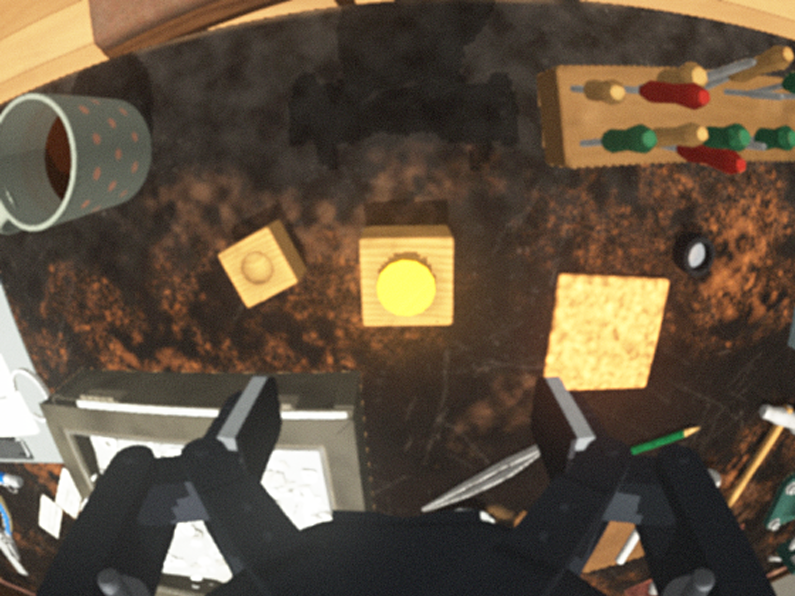

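View pics/w9b.png

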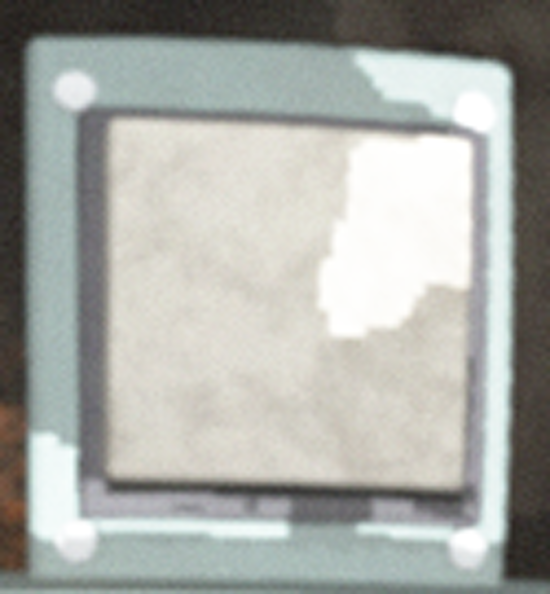

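Run:
```python
from h import *
f=load("w9"); quad(f,np.array([(107,118),(473,135),(463,492),(107,482)])/4.4+[280,10]-.4,43)
f=load("w8"); save(f,"w8b.png",crop=(225,125,350,260),scale=4.4)
f=load("w18"); 
print(delta([472,237,300],np.pi+.05))
```

```text
c [471.5 234.3  43. ] sides [62.2 62.5 61.4 61.8] ang 2.9 [ 0.7 -0.7  0.   0. ]
(array([0.0903, 0.4451, 0.0292]), array([ 0.0003, -0.0008, -0.0404]))
```

View pics/w8b.png

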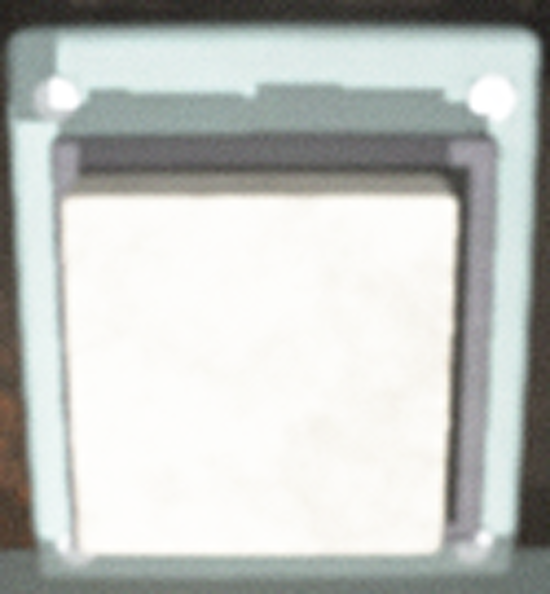

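>>> apply_moves --motion "1 0.008 0.04 0 -0.01; 1 0.016 0.08 0 -0.02; 1 0.024 0.12 0 -0.03; 1 0.032 0.16 0 -0.04; 1 0.04 0.2 0 -0.04; 1 0.05 0.24 0 -0.04; 1 0.06 0.28 0 -0.04; 1 0.065 0.32 0 -0.04; 1 0.073 0.36 0 -0.04; 1 0.08 0.4 0.01 -0.04; 1 0.09 0.43 0.025 -0.04; 1 0.09 0.444 0.029 -0.04; 1 0.09 0.444 0.029 -0.04; 1 0.09 0.444 0.029 -0.04; 1 0.09 0.444 0.029 -0.04"

```text
clock: 19.43
eef_pos: [473.0, 234.7, 300.9]
tcp_rot: [-3.141, -0.001, -3.093]
contact_force: [0.6, 0.3, -0.1]
opening: 1.003
```

Run:
```python
from h import *
s=r.sense(); print(s["clock"],s["eef_pos"],s["tcp_rot"],s["contact_force"],s["opening"])
f=grab("wrist","w19"); save(f,"w19b.png",crop=(215,115,370,265),scale=3.9)
```

```text
19.4333 [472.96363099 234.66062572 300.8940759 ] [-3.14077512e+00 -8.72279061e-04 -3.09312688e+00] [ 0.59280686  0.33863775 -0.11736206] 1.0034830011742784
```

View pics/w19b.png

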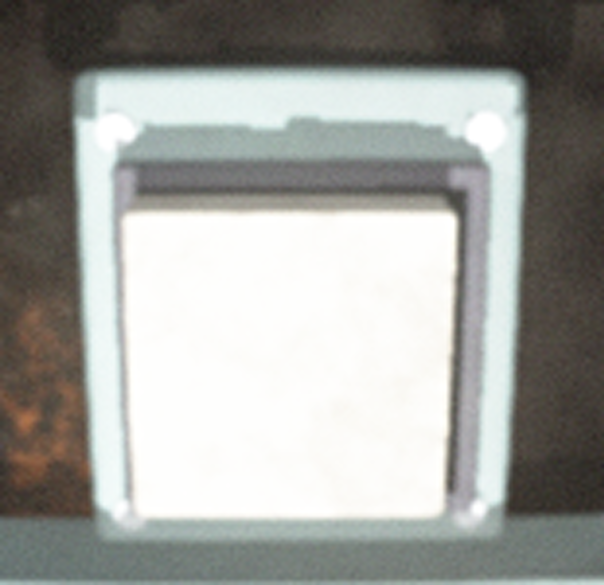

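Run:
```python
from h import *
f=load("w19"); quad(f,np.array([(122,212),(457,212),(444,519),(133,519)])/3.9+[215,115]-.4,43)
quad(f,np.array([(115,165),(490,165),(478,522),(128,522)])/3.9+[215,115]-.4,24)
print(delta([471.8,235,225],np.pi+.05))
```

```text
c [471.4 234.4  43. ] sides [61.6 62.3 62.1 62.2] ang 2.8 [ 0.   0.2 -0.  -0.2]
c [473.5 237.6  24. ] sides [74.2 78.  76.  77.7] ang 3.0 [-0.1  0.9 -0.3 -0.4]
(array([0.0013, 0.0007, 0.0762]), array([-0.0002, -0.0001, -0.0008]))
```

>>> apply_moves --motion "1 0.001 0.0005 0.03 0; 1 0.001 0.0005 0.06 0; 1 0.001 0.0005 0.075 0; 1 0.001 0.0005 0.076 0; 1 0.001 0.0005 0.076 0; 1 0.001 0.0005 0.076 0"

```text
clock: 19.98
eef_pos: [472.6, 235.5, 226.3]
tcp_rot: [3.141, 0.001, -3.094]
contact_force: [0.5, 0.7, -0.1]
opening: 0.997
```

Run:
```python
from h import *
s=r.sense(); print(s["clock"],s["eef_pos"],s["tcp_rot"],s["contact_force"],s["opening"])
print(delta([471.8,235,196],np.pi+.05))
```

```text
19.9833 [472.56524732 235.54817048 226.30253762] [ 3.14112534e+00  1.27348949e-03 -3.09406424e+00] [ 0.46305371  0.70789728 -0.13508007] 0.9974779543048804
(array([ 0.0008, -0.0005,  0.0303]), array([ 0.0001,  0.0004, -0.0008]))
```

>>> apply_moves --motion "1 0.0005 -0.0005 0.012 0; 1 0.0005 -0.0005 0.022 0; 1 0.0005 -0.0005 0.029 0; 1 0.0005 -0.0005 0.029 0; 1 0.0005 -0.0005 0.029 0; 0.3 0.0005 -0.0005 0.029 0; -1 0.0005 -0.0005 0.029 0; -1 0.0005 -0.0005 0.029 0; -1 0.0005 -0.0005 0.029 0; -1 0.0005 -0.0005 0.029 0; -1 0.0005 -0.0005 0.029 0; -1 0.0005 -0.0005 0.029 0" --squeeze 60

```text
clock: 20.98
eef_pos: [471.6, 235.9, 197.2]
tcp_rot: [3.141, 0.001, -3.093]
contact_force: [-2.1, 0.6, 8.5]
opening: 0.709
```

Run:
```python
from h import *
s=r.sense(); print(s["clock"],s["eef_pos"],s["tcp_rot"],s["contact_force"],s["opening"])
f=grab("wrist","w20",scale=1.42)
```

```text
20.9833 [471.62401369 235.85536405 197.19636835] [ 3.14088435e+00  1.13549907e-03 -3.09294882e+00] [-2.06640168  0.56614262  8.46398342] 0.708582838535829
```

View pics/w20.png

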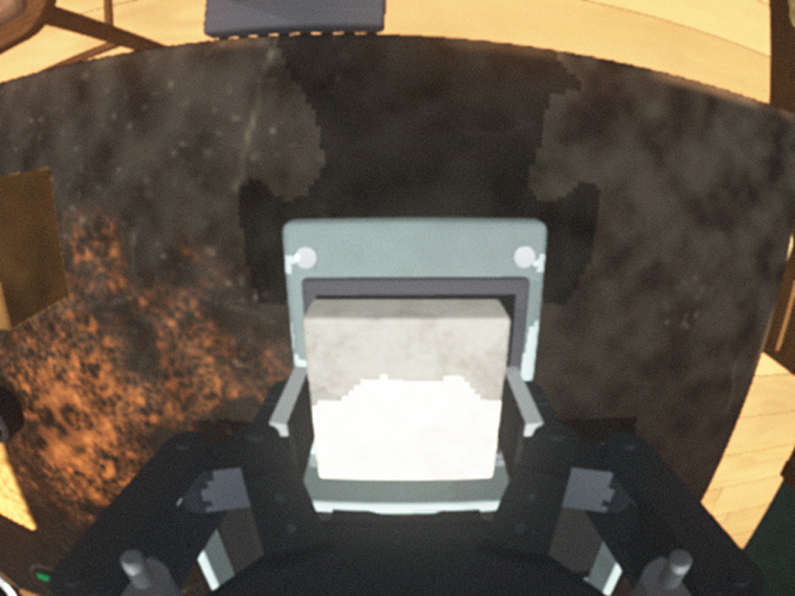

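Run:
```python
from h import *
print(delta([591.3,-69.5,320],3.03))
```

```text
(array([-0.1048, -0.3107, -0.1229]), array([0.0002, 0.0003, 0.051 ]))
```

>>> apply_moves --motion "-1 0 0 -0.008 0; -1 0 0 -0.018 0; -1 0 0 -0.03 0; -1 0 0 -0.05 0; -1 0 0 -0.08 0; -1 0 0 -0.11 0; -1 0 0 -0.13 0; -1 0 0 -0.135 0; -1 0 0 -0.135 0; -1 0 0 -0.135 0"

```text
clock: 21.87
eef_pos: [470.8, 235.2, 330.6]
tcp_rot: [-3.141, -0.001, -3.093]
contact_force: [-0.0, 0.1, -5.4]
opening: 0.704
```

Run:
```python
from h import *
s=r.sense(); print(s["clock"],s["eef_pos"],s["tcp_rot"],s["contact_force"],s["opening"])
print(delta([591.3,-69.5,320],3.03))
```

```text
21.8667 [470.81018546 235.23234023 330.58057674] [-3.14123308e+00 -7.44978124e-04 -3.09297011e+00] [-0.04807569  0.10935261 -5.42439005] 0.7043735762633451
(array([-0.1055, -0.3102,  0.0106]), array([-0.0001, -0.0002,  0.051 ]))
```

>>> apply_moves --motion "-1 -0.01 -0.03 0 0.01; -1 -0.022 -0.065 0 0.02; -1 -0.035 -0.1 0 0.03; -1 -0.047 -0.135 0 0.04; -1 -0.06 -0.17 0 0.051; -1 -0.07 -0.205 0 0.051; -1 -0.082 -0.24 0 0.051; -1 -0.094 -0.275 0.005 0.051; -1 -0.104 -0.3 0.01 0.051; -1 -0.1055 -0.31 0.01 0.051; -1 -0.1055 -0.31 0.01 0.051; -1 -0.1055 -0.31 0.01 0.051; -1 -0.1055 -0.31 0.01 0.051"

```text
clock: 22.95
eef_pos: [591.0, -68.1, 320.0]
tcp_rot: [3.141, -0.003, 3.03]
contact_force: [-0.3, -0.1, -5.1]
opening: 0.708
```

Run:
```python
from h import *
s=r.sense(); print(s["clock"],s["eef_pos"],s["tcp_rot"],s["contact_force"],s["opening"])
f=grab("wrist","w21",scale=1.42)
print(delta([591.3,-69.5,200],3.03))
```

```text
22.95 [591.0256129  -68.08921688 320.04897723] [ 3.14115146e+00 -2.55625022e-03  3.03027156e+00] [-0.30922366 -0.11484922 -5.10367872] 0.7078312047808156
(array([-0.0005, -0.0017,  0.1205]), array([ 0.0001, -0.0006,  0.0003]))
```

View pics/w21.png

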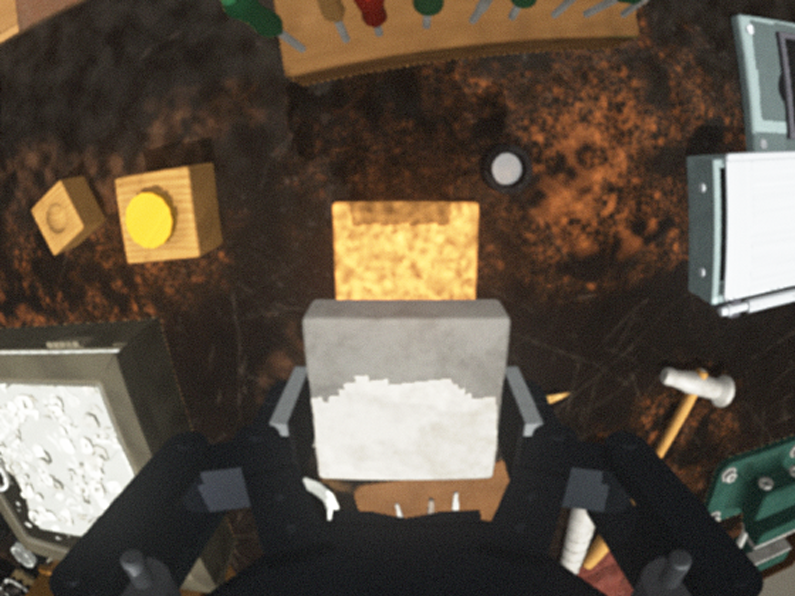

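Flap is shut, the disc is on the doming block at (150,219), and the pad at (405,250) lines up with the held block. Lowering.

>>> apply_moves --motion "-1 0 -0.001 0.03 0; -1 0 -0.001 0.065 0; -1 0 -0.001 0.095 0; -1 0 -0.001 0.115 0; -1 0 -0.001 0.12 0; -1 0 -0.001 0.12 0; -1 0 -0.001 0.12 0; -1 0 -0.001 0.12 0"

```text
clock: 23.67
eef_pos: [592.5, -69.7, 202.9]
tcp_rot: [3.142, 0.003, 3.031]
contact_force: [0.8, 0.1, -5.7]
opening: 0.712
```

Run:
```python
from h import *
s=r.sense(); print(s["clock"],s["eef_pos"],s["tcp_rot"],s["contact_force"],s["opening"])
f=grab("wrist","w22",scale=1.42)
print(delta([591.3,-69.5,180],3.03))
```

```text
23.6667 [592.54879398 -69.65852933 202.94933601] [3.14157725e+00 2.78796859e-03 3.03059938e+00] [ 0.7985503   0.14262677 -5.68082647] 0.7124359641750072
(array([0.0013, 0.0001, 0.023 ]), array([-0.    ,  0.001 ,  0.0001]))
```

View pics/w22.png

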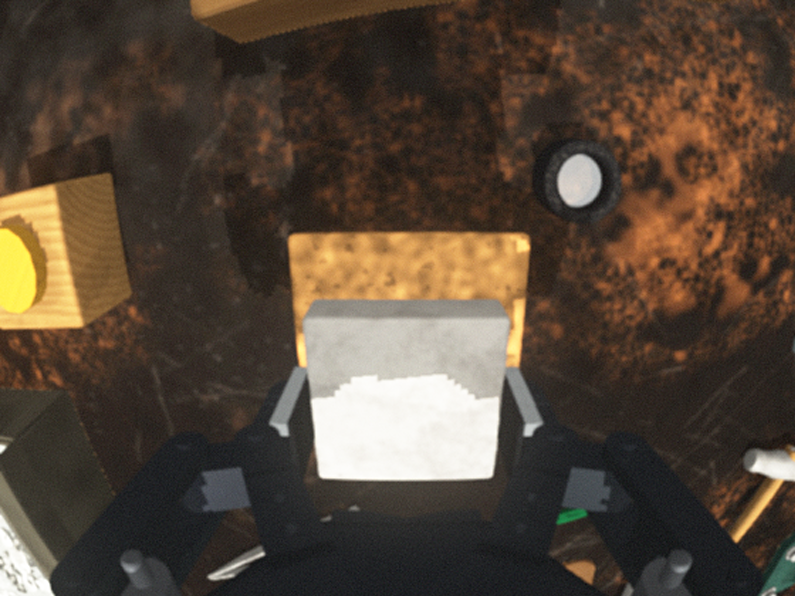

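>>> apply_moves --motion "-1 0.001 0 0.01 0; -1 0.001 0 0.017 0; -1 0.001 0 0.021 0; -1 0.001 0 0.022 0; -1 0.001 0 0.022 0; -1 0.001 0 0.022 0; -1 0.001 0 0.022 0"

```text
clock: 24.3
eef_pos: [590.3, -69.9, 179.3]
tcp_rot: [-3.142, -0.001, 3.03]
contact_force: [-4.6, 0.4, 5.2]
opening: 0.709
```

Run:
```python
from h import *
s=r.sense(); print(s["clock"],s["eef_pos"],s["tcp_rot"],s["contact_force"],s["opening"])
f=grab("wrist","w23"); save(f,"w23b.png",crop=(180,150,400,350),scale=3)
```

```text
24.3 [590.33158678 -69.86067224 179.27001108] [-3.14158833e+00 -1.08953128e-03  3.02999140e+00] [-4.63929045  0.42743517  5.21196422] 0.7087853004012696
```

View pics/w23b.png

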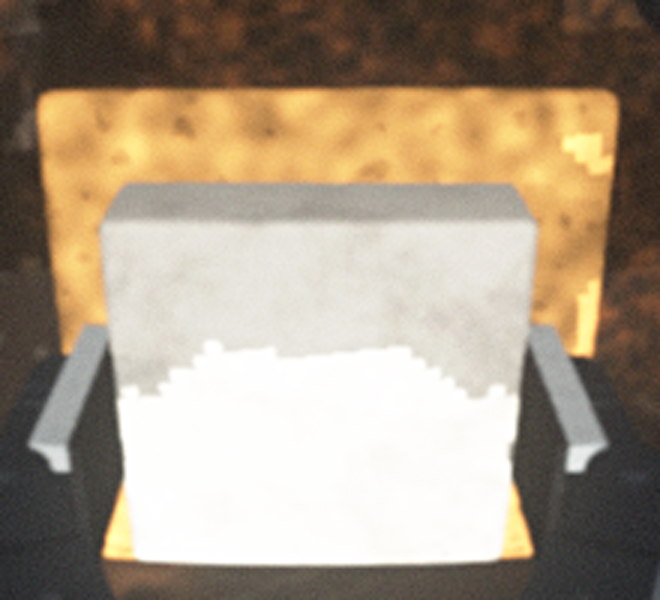

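Run:
```python
from h import *
f=load("w23"); g=lambda p:np.array(p)/3+[180,150]-.3
print(atz(f,[g((38,92)),g((617,92)),g((103,558)),g((535,558)),g((128,185)),g((510,185))],6,True).round(1))
quad(f,np.array([g((102,222)),g((536,222)),g((500,562)),g((137,562))]),25)
```

```text
[[ 540.2 -110.     6. ]
 [ 550.2  -20.7    6. ]
 [ 632.  -118.6    6. ]
 [ 641.3  -35.3    6. ]
 [ 556.9  -98.3    6. ]
 [ 563.5  -38.6    6. ]]
c [589.6 -71.8  25. ] sides [60.2 61.7 60.8 61.7] ang -6.4 [ 0.   0.3  0.  -0.3]
```

>>> apply_moves --motion "-1 0 0 0 0; 0.5 0 0 -0.0005 0; 1 0 0 -0.0005 0; 1 0 0 -0.0005 0; 1 0 0 -0.0005 0; 1 0 0 -0.0005 0; 1 0 0 -0.005 0; 1 0 0 -0.015 0; 1 0 0 -0.035 0; 1 0 0 -0.07 0; 1 0 0 -0.1 0; 1 0 0 -0.13 0; 1 0 0 -0.15 0; 1 0 0 -0.15 0; 1 0 0 -0.15 0"

```text
clock: 25.6
eef_pos: [591.0, -69.9, 331.3]
tcp_rot: [-3.142, 0.004, 3.03]
contact_force: [-0.5, -0.8, -0.7]
opening: 1.0
```

Run:
```python
from h import *
s=r.sense(); print(s["clock"],s["eef_pos"],s["tcp_rot"],s["contact_force"],s["opening"])
f=grab("wrist","w24",scale=1.42); save(f,"w24b.png",(225,120,360,250),4.5)
f=grab("scene","s4"); save(f,"s4c.png",(180,110,360,260),4)
for q in ["disc_centre","doming_top","block_centre","pad_top"]: print(q,[(d["point"],d["conf"]) for d in spotter.place_of(q,"wrist")[:2]],[(d["point"],d["conf"]) for d in spotter.place_of(q,"scene")[:3]])
```

```text
25.6 [590.98311341 -69.92223992 331.34467996] [-3.14157399  0.00364421  3.02999082] [-0.54687632 -0.77467684 -0.72969437] 1.0004163983343268
disc_centre [([525.1, -213.9, 44.1], 0.69)] [([527.6, -215.5, 45.6], 0.52)]
doming_top [([525.2, -213.4, 42.5], 0.75), ([512.6, -309.3, 27.8], 0.56)] [([491.1, -623.7, 51.0], 0.86), ([528.0, -210.3, 41.3], 0.76), ([515.6, -308.8, 31.9], 0.65)]
block_centre [([592.3, -69.5, 17.8], 0.55)] [([589.6, -68.7, 12.2], 0.63)]
pad_top [([525.6, -212.9, 39.0], 0.56), ([527.7, 242.9, 0.9], 0.17)] [([590.7, -70.1, 10.7], 0.73)]
```

View pics/w24.png

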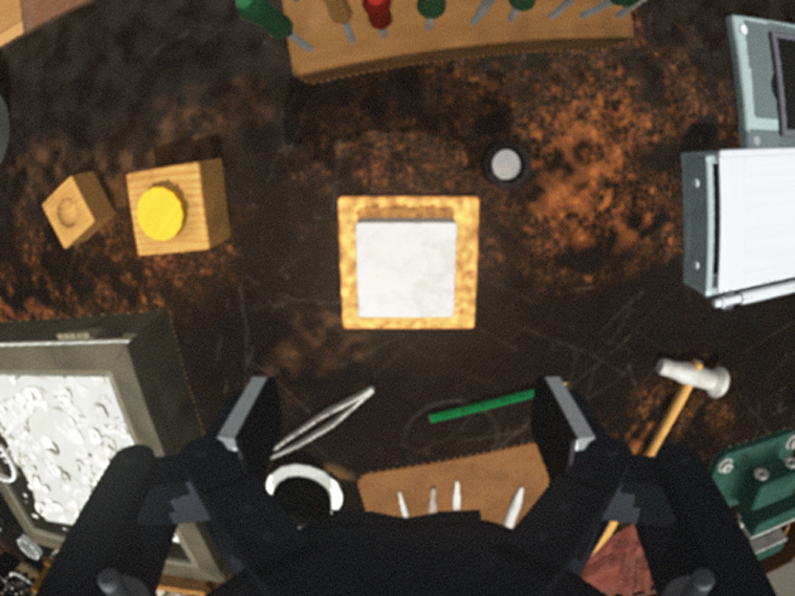

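View pics/w24b.png

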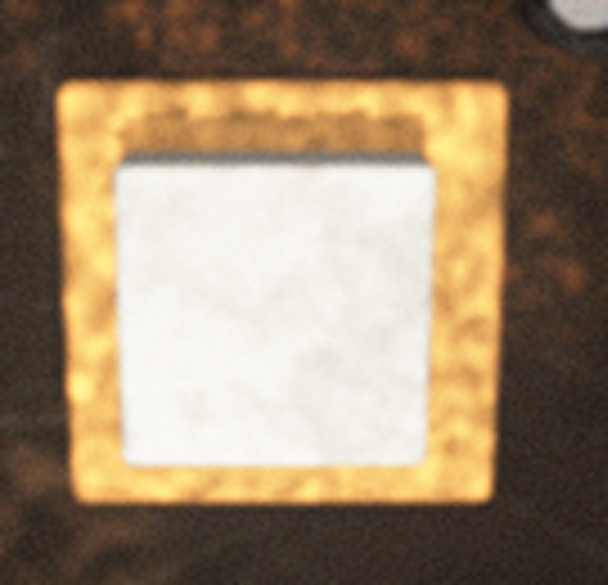

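View pics/s4c.png

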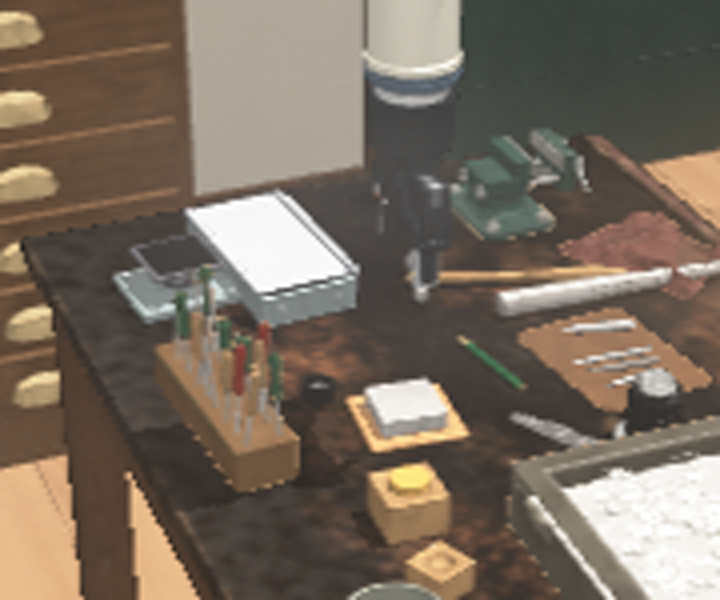

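Run:
```python
from h import *
f=load("w24"); g=lambda p:np.array(p)/4.5+[225,120]-.4
quad(f,np.array([g(p) for p in[(117,165),(435,165),(427,465),(124,465)]]),25)
quad(f,np.array([g(p) for p in[(57,83),(508,83),(493,502),(74,502)]]),6)
s=r.sense(); print(s["qvel"])
print(r.sign_off())
```

```text
c [589.8 -71.7  25. ] sides [60.8 61.6 61.6 61.6] ang -6.4 [ 0.   0.3  0.  -0.4]
c [591.3 -70.3   6. ] sides [91.4 91.9 92.3 91.8] ang -6.3 [-0.1  0.4 -0.1 -0.2]
[ 0.00071813 -0.00357853 -0.00077891 -0.00048101  0.00054529 -0.0005993 ]
the job is handed in; nothing more can be done
None
```

I finished the job and handed it in at about 26 s of the 72 s allowed. No verdict was reported, so what follows rests on my own checks.

- **Flap open:** I parked the bench block on the treadle and let go. The pictures showed the flap standing open, with the block about 3 mm off the treadle's middle.
- **Round blank:** I took it out of the tray and set it on the 55 mm doming block. In the picture just before letting go, its centre lay about 1 mm from the doming block's middle. Afterwards it looked flat and central.
- **Bench block back:** It lies flat on the cork pad, about 2 mm from the pad's middle and well inside the 18 mm limit. The gripper is open, clear and still.
- **Rest of the scene:** The last pictures show the flap shut, and the loupe, pen, tweezers and hammer look unmoved. I last saw the square blank in the tray just after lifting the round one, before the flap shut.

**Disagreements:**
- The wrist camera placed the held round blank about 2 mm off the jaw centre in y, which is within its calibration error. I lined up the blank and doming block in the same picture to cancel it.
- One corner-by-corner height for the pad came out at 12 mm instead of 6 mm because its rays were nearly parallel. The side lengths and the contact height when setting the block down agreed with 6 mm.
- In the last wrist picture the detector reported the pad at the doming block's place. The scene camera and my own measurement put the pad where it belongs.

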